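# Take the cream sugar rose out of the flower case for the cake

### The arm

A 6-joint arm with a two-finger parallel gripper is mounted at the origin on a cart in front of the work surface, level with it; the furniture and walls round the work are solid. World frame = base frame: x ahead of the robot, y to its left, z up, the work surface at z = 0. Lengths are in mm, angles in degrees, forces in N, time in s.
With the tool pointing down it reaches from about 275 to 775 mm from the base axis. Payload 14.6 kg.
Tool frame: the origin (TCP) lies midway between the tips of the shut fingers; the grasp point (between the pads) lies 19 mm behind it; z points along the fingers, y is the line along which they close (so a half turn about z gives the same grasp; the last joint's range is limited). The gripper opens to 85 mm and grips with 20 to 120 N. Pads are 22 mm wide; open, the fingers measure 114 mm over their backs; the gripper's body (76 mm by 85 mm) begins 54 mm behind the grasp point. The pads swing forward as they close: fully open they stand 13 mm farther back than shut.
Start: joints at [-80.002, 15.075, -2.767, 72.158, 0, 81.102], TCP at [170.017, -496.712, 231.278] pointing down, gripper open.
Joint ranges: [-151.79, 151.79], [-50.71, 97.33], [-67.44, 78.34], [-121.81, 120.89], [-77.56, 73.72], [-180, 180]. Speed limits (degrees/s): [108.29, 108.29, 147.25, 159.86, 180, 180].

### API

Orientations are given as a 3x3 rotation matrix whose columns are the frame's x, y, z axes.
In Python, from rig import state, get_image, camera_model, hand_in, find_in, masks_of gives the robot as it stands.
- The arm moves only by the tool send_rows, never from a script. Its arguments are lists of equal length, an entry for each row: "angular": the turn, a rotation vector about the tool's x, y, z in rad, a list of three; "linear": the shift along the tool's x, y, z in m, a list of three; "claw": the finger opening in m, from 0 to 0.0854. A call has exactly 8 rows; each row shifts and turns the commanded pose from where the row before left it, along the tool's axes as they then stand; what a row does not reach is not made up. A row lasts 1/8 s, in which the tool goes at most 62.5 mm and 10.7 degrees, less where a joint would pass 70% of its speed; a pose out of reach is approached as far as the arm can. A call with a gripper value outside its range is refused whole. The fingers move at their own pace and stop on an object; the grip force is fixed at half the most. Time passes only in rows, so rows that do not move let the fingers close, or fill a call up. It gives the time, the measured TCP pose, the force, the opening and the grip force at its end, in the units of the state.
- state(): the state, without advancing time (a new reading comes with each control period).
- get_image(name): name is "side" or "top" or "wrist"; returns (picture, depth): 400x640x3 uint8, red, green, blue; 400x640 float32, mm along the optical axis (not along the pixel's ray), 0 where there is no reading.
- camera_model(name): a dict with "K" (3x3 intrinsics, pixels), "extrinsics" (4x4, takes a point from world to camera coordinates); the wrist camera has in their place "mount" (4x4, takes a point from camera to tool coordinates, whose origin is the TCP and whose axes are the flange's). Camera axes: x right, y down, z forward; pixel columns grow to the right and rows downward; lengths in mm; the calibration is good to about 2 mm. A picture is of the moment at which its call begins: read the wrist's pose just before it. camera_model takes no time and is no camera call.
- hand_in(): hands the job in; it is judged then, once.
Trained networks look in the newest picture that a camera, given by its name, has taken for a name from the list of things; names that differ only in an ending like _2 or _b are one class to them, and where a whole thing is asked for, a point or a joint stands for the part that bears it (a point fixed in the world has none). Each returns a list of dicts, best first, with "p" (0 to 1); they miss things now and then, are a little off and sometimes report something else, mostly with a low value. They report only what shows in the picture. A call takes as long as a camera call. They do not tell look-alikes from the thing itself.
- find_in(query, camera): "rect" ([left, top, width, height] in pixels, round what is visible of it).
- masks_of(query, camera): "region" (400x640 bool, what is visible of it) and "rect" ([left, top, width, height] in pixels, round what is visible of it).
The state is a dict: "t": time; "qpos": joint angles; "qd": joint speeds; "tau": joint torques, N m; "eef_pos": TCP position; "eef_rot": TCP orientation; "wrist_force": force on the tool from outside, world axes, zero at the start; "moment": the same for the moment, N m; "finger_gap": opening from 0.0 (shut) to 1.0 (fully open); "finger_force": force on a finger pad.
Only numpy, scipy, OpenCV 4.12 (cv2) and the standard library are available. Lean on these libraries where they do the work, as an engineer would, in place of code of your own. Each camera call takes 0.05 s, during which the arm holds its last target. There are 200 camera calls.

### The job

Put the cream sugar rose from the flower case onto the white icing dab in the middle of the little cake, upright. Two paint bottles stand on the case lid: first stand both in the steel tray, then swing the lid back past upright so that it stays open by itself, and take out only the cream rose. Then lower the lid until it is fully shut, without letting it drop, and put each bottle back upright in the same lid ring that it came from; leave the two pink roses as they lie and never knock a bottle over.

Things in the scene. Friction and masses are not known exactly. Their poses are not given: they have to be found in the camera images.
- case: Teal case, fixed, 160 (x) by 220 (y) mm, walls 34 high, 4 thick. Origin: centre of underside, on the worktop; x points from knob side (near robot) to hinge, z up. Foam bed top at z 11 mm; roses lie on it at x -22, y -62, 0 and 62 mm. Fixed tweezers and ball tool in it at x 34 and 60, 10 high. Shut lid: 6 thick, top z 40; bottle rings (50 inside, 4 high) on it at x 38, y -60 and 60.
- lid (a joint): Lid angle in rad: 0 shut, grows as the front edge rises and swings away from the robot, stop at 1.9. Below about 1.5 it falls shut, above 1.6 it falls open to the stop; otherwise free. Hinge line: along the case's y axis at x 80, z 34 mm of the case. Cream lid, 164 by 224 mm, 0.25 kg, thin steel-wire grille over the roses (16 mm gaps), brass knob on its front bar.
- lid_knob (a point): Centre of the round head, 26 mm across, of the brass knob on the lid; the knob's top is 13 mm above it. With the lid shut it is at x -67, y 0, z 66 mm in the case frame, 26 mm above the lid; it turns with the lid about the hinge line.
- ruby_bottle: Red glass paint bottle with black cap, 35 mm across the body, 63 mm high, 90 g; stands in one of the two rings on the lid. Origin at the centre of its underside, z up.
- silver_bottle: Silver-grey glass paint bottle with white cap, 35 mm across the body, 63 mm high, 90 g; stands in the other ring. Origin at the centre of its underside, z up.
- rose_cream: Cream-white sugar rose on a green calyx, 23 by 25 mm across, 17 mm high. Origin at the centre of its underside, z up; the lowest 3 mm sink into the foam or icing that it lies on.
- rose_pale: Pale pink sugar rose, 25 by 27 mm, 18 mm high; stays where it lies. Origin at the centre of its underside.
- rose_deep: Deep pink sugar rose, 21 by 23 mm, 16 mm high; stays where it lies. Origin at the centre of its underside.
- tray: Low stainless steel tray, fixed, empty, 200 mm (its x) by 112 mm (its y), rim 15 mm high, floor 2.5 mm thick. Origin at the centre of its underside on the worktop. It stands to the left or to the right of the case.
- cake: Ivory miniature cake, 99 mm across, with a pink band, on a silver round drum 150 mm across; fixed, on the other side of the case from the tray. Origin at the centre of the drum's underside on the worktop. The icing dab, 38 mm across and ringed by green leaves, is in the middle of its top, the dab's top 64 mm above the origin.
Things that resemble listed ones, but are neither listed nor needed, are in the scene too. Leave any blue or turquoise look-alike of the ruby_bottle alone.

How it is judged:
By the outcome, as a careful person would: the job done as asked, in the order asked, and still so for the second after the job is handed in, with the robot touching nothing.
It also fails if it takes over 141 s, if anything falls off the work surface, if the arm or the gripper's body presses on something with over 40 N, if the wrist force passes 120 N, or if a joint passes its speed limit or range.

## Working session

There is one attempt and no reset: what is moved stays moved. The work goes in short steps, Python scripts to look and compute and a tool call to move; the robot and the scene stay as the last step left them, time stands still between calls to the robot, and variables do not carry over. Pictures are saved under pics/ and viewed, at most 14 in all, crops included, and the job is handed in when it is done.

Besides the shell and the picture viewer there is one more tool, called after "Call:" in YAML: its name, and indented under it one key for each argument. send_rows: Moves the arm, as the interface text tells. Its arguments: {"type":"object","properties":{"angular":{"type":"array"},"linear":{"type":"array"},"claw":{"type":"array"}},"required":["angular","linear","claw"]}

```bash
ls; mkdir -p pics
python3 - <<'E'
from rig import *
import cv2,numpy as np
s=state();print(s['t'],s['eef_pos'],s['eef_rot'],s['finger_gap'])
for c in ('top','side'):
    im,d=get_image(c);cv2.imwrite(f'pics/{c}0.png',cv2.cvtColor(im,cv2.COLOR_RGB2BGR));np.save(f'pics/{c}0_d.npy',d)
    m=camera_model(c);print(c,np.round(m['K'],1).tolist(),np.round(m['extrinsics'],3).tolist())
    for q in ('case','lid_knob','ruby_bottle','silver_bottle','rose_cream','tray','cake'):
        print(q,[(np.round(r['rect']).tolist(),round(r['p'],2)) for r in find_in(q,c)][:4])
m=camera_model('wrist');print(np.round(m['K'],1).tolist(),np.round(m['mount'],3).tolist())
E
```

```text
pics
0.0 [ 169.95775141 -496.43383952  230.83008275] [[ 9.46119043e-01  3.23818953e-01 -2.03425834e-04]
 [ 3.23818982e-01 -9.46118461e-01  1.06027771e-03]
 [ 1.50873081e-04 -1.06902208e-03 -9.99999417e-01]] 1.0000643801559814
top [[415.2, 0.0, 317.1], [0.0, 415.2, 198.3], [0.0, 0.0, 1.0]] [[0.024, -1.0, 0.009, -28.634], [-0.983, -0.025, -0.18, 553.243], [0.181, -0.004, -0.984, 1150.75], [0.0, 0.0, 0.0, 1.0]]
case [([283.0, 177.0, 82.0, 62.0], 0.76)]
lid_knob [([288.0, 174.0, 81.0, 62.0], 0.63)]
ruby_bottle [([338.0, 150.0, 12.0, 13.0], 0.46)]
silver_bottle []
rose_cream [([317.0, 209.0, 12.0, 7.0], 0.57)]
tray [([397.0, 211.0, 50.0, 75.0], 0.76), ([342.0, 183.0, 13.0, 21.0], 0.37)]
cake [([181.0, 215.0, 53.0, 52.0], 0.82)]
side [[367.3, 0.0, 320.4], [0.0, 367.3, 202.7], [0.0, 0.0, 1.0]] [[0.843, -0.538, -0.028, -476.404], [-0.256, -0.355, -0.899, 212.388], [0.474, 0.765, -0.436, 697.448], [0.0, 0.0, 0.0, 1.0]]
case [([273.0, 204.0, 99.0, 70.0], 0.71), ([343.0, 207.0, 9.0, 30.0], 0.3)]
lid_knob [([274.0, 205.0, 102.0, 51.0], 0.7)]
ruby_bottle [([374.0, 208.0, 12.0, 25.0], 0.89), ([368.0, 242.0, 16.0, 29.0], 0.76), ([399.0, 236.0, 18.0, 31.0], 0.72), ([339.0, 208.0, 14.0, 30.0], 0.55)]
silver_bottle [([312.0, 193.0, 10.0, 23.0], 0.54)]
rose_cream []
tray [([301.0, 286.0, 120.0, 87.0], 0.92)]
cake []
[[290.5, 0.0, 317.5], [0.0, 290.5, 199.2], [0.0, 0.0, 1.0]] [[0.0, -0.945, -0.327, 85.017], [1.0, -0.0, 0.001, 0.258], [-0.001, -0.327, 0.945, -142.215], [0.0, 0.0, 0.0, 1.0]]
```

Run:
```python
import cv2,numpy as np
t=cv2.imread('pics/top0.png')[130:300,170:460];s=cv2.imread('pics/side0.png')[170:380,240:450]
cv2.imwrite('pics/t0c.png',cv2.resize(t,None,fx=2.75,fy=2.75,interpolation=cv2.INTER_CUBIC))
cv2.imwrite('pics/s0c.png',cv2.resize(s,None,fx=2.8,fy=2.8,interpolation=cv2.INTER_CUBIC))
```

```text
(no output)
```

View pics/t0c.png

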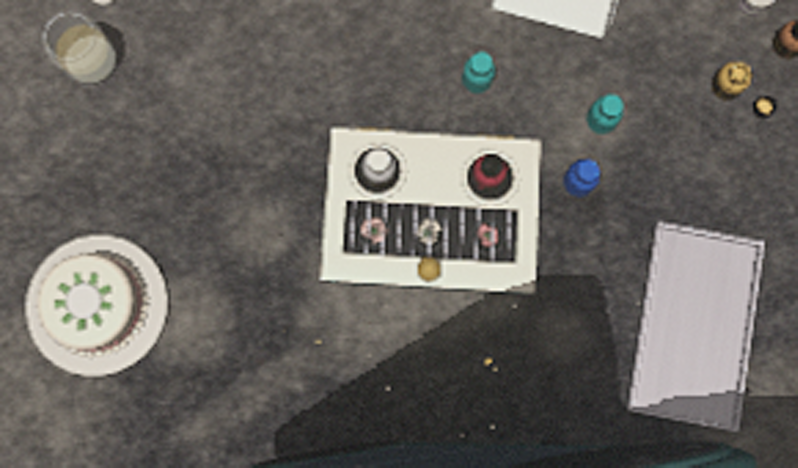

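View pics/s0c.png

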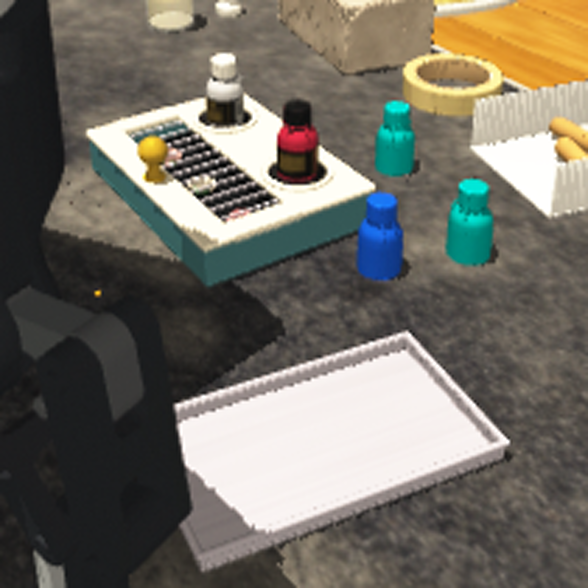

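The top crop shows the lid from (331,128) to (536,292), with the silver bottle at (378,170) on the left and the ruby bottle at (491,175) on the right. The cream rose is in the middle at (428,231), between the pink ones at (373,230) and (488,235). The knob is at (429,269), the tray is on the right and the cake on the left at (83,300).

Bottle candidates are the red one with a black cap standing in the lid ring, the blue one at (583,178), and the turquoise ones at (480,72) and (606,113). Only the red one fits ruby_bottle, because it is red, has a black cap and stands in a ring. The side crop confirms this, with red at (298,145) and silver at (223,90), both in rings.

```bash
cat > h.py <<'E'
import numpy as np, cv2
from rig import *
from scipy.spatial.transform import Rotation as Ro
def cam(c,s=None):
    m=camera_model(c)
    if c!='wrist': return m['K'],m['extrinsics']
    s=s or state(); T=np.eye(4);T[:3,:3]=s['eef_rot'];T[:3,3]=s['eef_pos']
    return m['K'],np.linalg.inv(T@m['mount'])
def plane(K,E,uv,z):
    "pixels -> world points on height z"
    uv=np.atleast_2d(uv).astype(float);R,t=E[:3,:3],E[:3,3];o=-R.T@t
    d=(np.linalg.inv(K)@np.c_[uv,np.ones(len(uv))].T).T@R
    return o+d*((z-o[2])/d[:,2])[:,None]
def tri(a,b):
    "two (K,E,uv) rays -> midpoint, miss"
    o,d=[],[]
    for K,E,uv in (a,b):
        R=E[:3,:3];o.append(-R.T@E[:3,3]);v=R.T@np.linalg.inv(K)@[*uv,1];d.append(v/np.linalg.norm(v))
    x=np.linalg.lstsq(np.c_[d[0],-d[1]],o[1]-o[0],rcond=None)[0]
    p,q=o[0]+x[0]*d[0],o[1]+x[1]*d[1];return (p+q)/2,np.linalg.norm(p-q)
def cloud(K,E,d):
    v,u=np.mgrid[:400,:640];z=d.astype(float)
    P=np.stack([(u-K[0,2])*z/K[0,0],(v-K[1,2])*z/K[1,1],z],-1)
    W=(P-E[:3,3])@E[:3,:3];W[d==0]=np.nan;return W
def rot(yaw,tilt=0):
    "tool down with x axis at yaw; tilt: turn about the tool's y, deg"
    return Ro.from_euler('z',yaw,degrees=True).as_matrix()@np.diag([1,-1,-1.])@Ro.from_euler('y',tilt,degrees=True).as_matrix()
def rows(way,n,R0=None,p0=None):
    "way: list of (pos,R); n rows for each leg; prints rows to copy; starts at the measured pose"
    s=state();p=np.array(s['eef_pos'] if p0 is None else p0,float);R=np.array(s['eef_rot'] if R0 is None else R0)
    L,A=[],[]
    for (q,Q),k in zip(way,n):
        for i in range(k):
            st=(np.array(q)-p)/(k-i);w=Ro.from_matrix(R.T@Q).as_rotvec()/(k-i)
            l=np.round(R.T@st/1000,4);w=np.round(w,3);L.append(l.tolist());A.append(w.tolist())
            p=p+R@l*1000;R=R@Ro.from_rotvec(w).as_matrix()
    for i in range(0,len(L),8): print('A',A[i:i+8]);print('L',L[i:i+8])
    print('end',np.round(p,1))
E
python3 - <<'E'
from h import *
im=cv2.cvtColor(cv2.imread('pics/top0.png'),cv2.COLOR_BGR2RGB);d=np.load('pics/top0_d.npy');K,E=cam('top')
W=cloud(K,E,d);hs=cv2.cvtColor(im,cv2.COLOR_RGB2HSV)
def rect(m,z,name):
    n,l,st,_=cv2.connectedComponentsWithStats(m.astype(np.uint8));k=1+np.argmax(st[1:,4])
    c=cv2.findContours((l==k).astype(np.uint8),0,1)[0][0][:,0]
    p=plane(K,E,c,z)[:,:2].astype(np.float32);r=cv2.minAreaRect(p);print(name,np.round(r[0],1),np.round(r[1],1),round(r[2],2));return l==k
def box(a,b,c,e):
    m=np.zeros((400,640),bool);m[b:e,a:c]=1;return m
br=hs[...,2]>170
m=rect(br&box(283,172,370,240),40,'lid');print('lid z',np.nanmedian(W[m][:,2]))
tm=(hs[...,1]<50)&(hs[...,2]>90)&box(393,205,452,292)
m=rect(tm,15,'tray');print(np.nanpercentile(W[m][:,2],[5,50,95]))
cm=br&box(176,210,236,272)
m=rect(cm,10,'cake?')
q=W[box(176,210,236,272)];q=q[(q[:,2]>45)];print('caketop',np.nanmedian(q,0),np.nanmin(q,0),np.nanmax(q,0))
print('dab',plane(K,E,[(170+83/2.75,130+300/2.75)],64))
print('knob',plane(K,E,[(170+429/2.75,130+268/2.75)],66))
print('rub',plane(K,E,[(170+489/2.75,130+165/2.75)],103),'sil',plane(K,E,[(170+379/2.75,130+159/2.75)],103),'blue',plane(K,E,[(170+585/2.75,130+170/2.75)],63))
E
```

```text
lid [534.8 -42.9] [225.3 164.3] 87.97
lid z 40.19816349985008
tray [ 419.9 -343.1] [149.4 205.7] 80.68
[-1.55851175  3.03887091 14.57755442]
cake? [426.3 311.9] [146.3 147.3] 47.38
caketop [425.82290804 308.00948908  60.86713191] [377.40617122 260.28999582  45.33874925] [476.01827307 358.36384397  68.55458782]
dab [[426.51879979 310.12209741  64.        ]]
knob [[467.92800827 -41.70700793  66.        ]]
rub [[569.6628941  -99.12570454 103.        ]] sil [[572.94531057  12.05408601 103.        ]] blue [[ 575.19488977 -202.75534584   63.        ]]
```

Run:
```python
from h import *
K,E=cam('top')
c=plane(K,E,np.array([(658,222),(764,241),(741,430),(630,409)])/2.75+[170,130],15);print(np.round(c,1).tolist(),c.mean(0))
rows([([515,-43,260],rot(178))],[16])
```

```text
[[529.8, -289.4, 15.0], [512.0, -403.5, 15.0], [311.9, -372.8, 15.0], [330.7, -256.8, 15.0]] [ 421.06879148 -330.62343096   15.        ]
A [[-0.0, -0.0, -0.174], [-0.0, -0.0, -0.174], [-0.0, -0.0, -0.173], [-0.0, -0.0, -0.174], [-0.0, -0.0, -0.173], [-0.0, -0.0, -0.174], [-0.0, -0.0, -0.173], [-0.0, -0.0, -0.174]]
L [[0.0296, -0.0198, -0.0018], [0.0326, -0.0144, -0.0018], [0.0346, -0.0086, -0.0018], [0.0355, -0.0025, -0.0018], [0.0354, 0.0037, -0.0018], [0.0343, 0.0097, -0.0018], [0.0321, 0.0155, -0.0018], [0.0289, 0.0208, -0.0018]]
A [[-0.0, -0.0, -0.173], [-0.0, -0.0, -0.174], [-0.0, -0.0, -0.173], [-0.0, -0.0, -0.174], [-0.0, -0.0, -0.173], [-0.0, -0.0, -0.174], [-0.0, -0.0, -0.173], [-0.0, -0.0, -0.174]]
L [[0.0249, 0.0255, -0.0018], [0.0201, 0.0294, -0.0018], [0.0147, 0.0324, -0.0018], [0.0089, 0.0345, -0.0018], [0.0028, 0.0355, -0.0018], [-0.0034, 0.0355, -0.0018], [-0.0095, 0.0343, -0.0018], [-0.0152, 0.0322, -0.0017]]
end [515. -43. 260.]
```

Call:
send_rows:
  angular:
    - [0, 0, -0.174]
    - [0, 0, -0.174]
    - [0, 0, -0.173]
    - [0, 0, -0.174]
    - [0, 0, -0.173]
    - [0, 0, -0.174]
    - [0, 0, -0.173]
    - [0, 0, -0.174]
  linear:
    - [0.0296, -0.0198, -0.0018]
    - [0.0326, -0.0144, -0.0018]
    - [0.0346, -0.0086, -0.0018]
    - [0.0355, -0.0025, -0.0018]
    - [0.0354, 0.0037, -0.0018]
    - [0.0343, 0.0097, -0.0018]
    - [0.0321, 0.0155, -0.0018]
    - [0.0289, 0.0208, -0.0018]
  claw: [0.0854, 0.0854, 0.0854, 0.0854, 0.0854, 0.0854, 0.0854, 0.0854]

```text
t: 1.8
eef_pos: [343.0, -268.9, 245.9]
eef_rot: [[-0.153, 0.988, 0.0], [0.988, 0.153, -0.0], [-0.0, 0.0, -1.0]]
wrist_force: [0.6, 0.4, -0.0]
finger_gap: 1.002
finger_force: 0.0
```

Call:
send_rows:
  angular:
    - [0, 0, -0.173]
    - [0, 0, -0.174]
    - [0, 0, -0.173]
    - [0, 0, -0.174]
    - [0, 0, -0.173]
    - [0, 0, -0.174]
    - [0, 0, -0.173]
    - [0, 0, -0.174]
  linear:
    - [0.0249, 0.0255, -0.0018]
    - [0.0201, 0.0294, -0.0018]
    - [0.0147, 0.0324, -0.0018]
    - [0.0089, 0.0345, -0.0018]
    - [0.0028, 0.0355, -0.0018]
    - [-0.0034, 0.0355, -0.0018]
    - [-0.0095, 0.0343, -0.0018]
    - [-0.0152, 0.0322, -0.0017]
  claw: [0.0854, 0.0854, 0.0854, 0.0854, 0.0854, 0.0854, 0.0854, 0.0854]

```text
t: 2.8
eef_pos: [515.6, -42.0, 260.1]
eef_rot: [[-1.0, 0.029, 0.0], [0.029, 1.0, -0.0], [-0.0, -0.0, -1.0]]
wrist_force: [0.1, -0.4, -0.5]
finger_gap: 1.001
finger_force: 0.0
```

Run:
```python
from h import *
s=state();print(s['t'],np.round(s['eef_pos'],1),np.round(s['eef_rot'],3).tolist(),np.round(s['qpos'],1),s['wrist_force'])
K,E=cam('wrist',s);im,d=get_image('wrist');np.save('pics/w1_d.npy',d)
cv2.imwrite('pics/w1.png',cv2.cvtColor(im,cv2.COLOR_RGB2BGR));np.savez('pics/w1.npz',K=K,E=E)
W=cloud(K,E,d)
for q in ('ruby_bottle','silver_bottle','lid_knob','rose_cream','case'):
    for r in find_in(q,'wrist')[:3]:
        l,t,w,h=[int(round(v)) for v in r['rect']];b=W[max(t,0):t+h,max(l,0):l+w].reshape(-1,3);b=b[np.isfinite(b[:,0])]
        top=b[b[:,2]>np.percentile(b[:,2],99)-3] if len(b) else b
        print(q,[l,t,w,h],round(r['p'],2),np.round(top.mean(0),1) if len(b) else '')
m=np.isfinite(W[...,0])&(abs(W[...,2]-40)<3)
n,lb,st,_=cv2.connectedComponentsWithStats(m.astype(np.uint8));k=1+np.argmax(st[1:,4])
r=cv2.minAreaRect(W[lb==k][:,:2].astype(np.float32));print('lid',r,np.median(W[lb==k][:,2]))
```

```text
2.8 [515.6 -42.  260.1] [[-1.0, 0.029, 0.0], [0.029, 1.0, -0.0], [-0.0, -0.0, -1.0]] [-13.7  13.9   0.1  76.2   0.  -12. ] [ 0.07613028 -0.37691876 -0.52635474]
ruby_bottle [185, 196, 36, 35] 0.84 [ 577.5 -203.9   62.8]
ruby_bottle [173, 243, 36, 39] 0.83 [504.2 -90.  294.8]
ruby_bottle [279, 262, 21, 40] 0.8 [690.4 -91.5  62.7]
silver_bottle [349, 199, 33, 41] 0.69 [574.3  13.3 102.6]
silver_bottle [528, 20, 112, 127] 0.22 [432.9 294.6  61.9]
lid_knob [226, 117, 187, 125] 0.85 [573.5 -44.2 102.5]
rose_cream [226, 117, 184, 122] 0.56 [573.1 -42.6 102.5]
case [224, 119, 188, 123] 0.74 [573.5 -44.2 102.5]
case [254, 199, 35, 41] 0.46 [ 572.7 -101.5  102.6]
lid ((536.6547241210938, -43.19171905517578), (224.50967407226562, 164.9867401123047), 88.09559631347656) 39.73782609558382
```

View pics/w1.png

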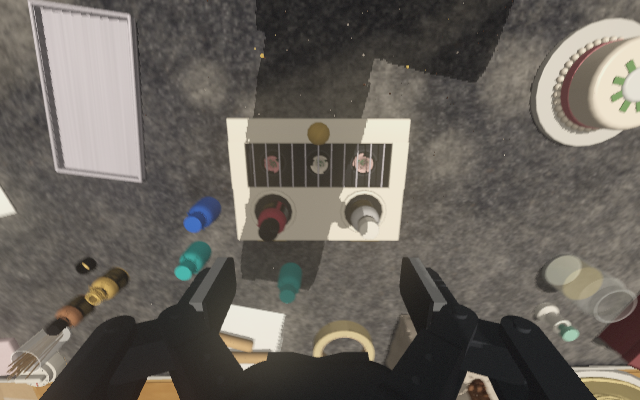

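The wrist view is seen from the far side. It shows ruby at (268,215), in a ring and red, and silver at (365,215). The blue bottle at (203,213) and the turquoise ones at (193,262) and (290,282) stay alone. The knob is at (318,132), and its depth agrees with the top view to about 2 mm. Next is the ruby bottle.

Run:
```python
from h import *
rows([([571.3,-100.5,125],rot(178)),([571.3,-100.5,48],rot(178)),([571.3,-100.5,48],rot(178))],[6,5,5])
print('then')
rows([([571.3,-100.5,130],rot(178)),([376.6,-323.3,110],rot(170.7)),([376.6,-323.3,11.5],rot(170.7))],[4,8,6],rot(178),[571.3,-100.5,48])
```

```text
A [[-0.0, -0.0, -0.0], [-0.0, -0.0, -0.0], [-0.0, -0.0, -0.0], [-0.0, -0.0, -0.001], [-0.0, -0.0, -0.0], [-0.0, -0.0, -0.001], [-0.0, -0.0, 0.0], [-0.0, -0.0, 0.0]]
L [[-0.0098, -0.0091, 0.0225], [-0.0098, -0.0091, 0.0225], [-0.0098, -0.0092, 0.0225], [-0.0098, -0.0091, 0.0225], [-0.0098, -0.0092, 0.0225], [-0.0098, -0.0092, 0.0225], [-0.0, 0.0, 0.0154], [-0.0, 0.0, 0.0154]]
A [[-0.0, -0.0, 0.0], [-0.0, -0.0, 0.0], [-0.0, -0.0, 0.0], [-0.0, -0.0, 0.0], [-0.0, -0.0, 0.0], [-0.0, -0.0, 0.0], [-0.0, -0.0, 0.0], [-0.0, -0.0, 0.0]]
L [[-0.0, 0.0, 0.0154], [-0.0, 0.0, 0.0154], [-0.0, 0.0, 0.0154], [-0.0, 0.0, -0.0], [-0.0, 0.0, -0.0], [-0.0, 0.0, -0.0], [-0.0, 0.0, -0.0], [-0.0, 0.0, -0.0]]
end [ 571.3 -100.5   48. ]
then
A [[0.0, 0.0, 0.0], [0.0, 0.0, 0.0], [0.0, 0.0, 0.0], [0.0, 0.0, 0.0], [0.0, 0.0, 0.016], [0.0, 0.0, 0.016], [0.0, 0.0, 0.016], [0.0, 0.0, 0.016]]
L [[0.0, 0.0, -0.0205], [0.0, 0.0, -0.0205], [0.0, 0.0, -0.0205], [0.0, 0.0, -0.0205], [0.0234, -0.0287, 0.0025], [0.0229, -0.029, 0.0025], [0.0224, -0.0294, 0.0025], [0.0219, -0.0298, 0.0025]]
A [[0.0, 0.0, 0.016], [0.0, 0.0, 0.016], [0.0, 0.0, 0.016], [0.0, 0.0, 0.015], [0.0, 0.0, 0.0], [0.0, 0.0, 0.0], [0.0, 0.0, 0.0], [0.0, 0.0, 0.0]]
L [[0.0215, -0.0301, 0.0025], [0.021, -0.0305, 0.0025], [0.0205, -0.0308, 0.0025], [0.02, -0.0311, 0.0025], [-0.0, 0.0, 0.0164], [-0.0, 0.0, 0.0164], [-0.0, 0.0, 0.0164], [-0.0, 0.0, 0.0164]]
A [[0.0, 0.0, 0.0], [0.0, 0.0, 0.0]]
L [[-0.0, 0.0, 0.0164], [-0.0, 0.0, 0.0165]]
end [ 376.6 -323.3   11.5]
```

Call:
send_rows:
  angular:
    - [0, 0, 0]
    - [0, 0, 0]
    - [0, 0, 0]
    - [0, 0, 0]
    - [0, 0, 0]
    - [0, 0, 0]
    - [0, 0, 0]
    - [0, 0, 0]
  linear:
    - [-0.0098, -0.0091, 0.0225]
    - [-0.0098, -0.0091, 0.0225]
    - [-0.0098, -0.0092, 0.0225]
    - [-0.0098, -0.0091, 0.0225]
    - [-0.0098, -0.0092, 0.0225]
    - [-0.0098, -0.0092, 0.0225]
    - [0, 0, 0.0154]
    - [0, 0, 0.0154]
  claw: [0.062, 0.062, 0.062, 0.062, 0.062, 0.062, 0.062, 0.062]

```text
t: 4.1
eef_pos: [571.3, -101.1, 93.7]
eef_rot: [[-0.999, 0.038, -0.0], [0.038, 0.999, -0.0], [0.0, -0.0, -1.0]]
wrist_force: [-0.2, -0.1, 0.2]
finger_gap: 0.724
finger_force: 0.0
```

Call:
send_rows:
  angular:
    - [0, 0, 0]
    - [0, 0, 0]
    - [0, 0, 0]
    - [0, 0, 0]
    - [0, 0, 0]
    - [0, 0, 0]
    - [0, 0, 0]
    - [0, 0, 0]
  linear:
    - [0, 0, 0.0154]
    - [0, 0, 0.0154]
    - [0, 0, 0.0154]
    - [0, 0, 0]
    - [0, 0, 0]
    - [0, 0, 0]
    - [0, 0, 0]
    - [0, 0, 0]
  claw: [0.062, 0.062, 0.062, 0.062, 0.02, 0.02, 0.02, 0.02]

```text
t: 5.1
eef_pos: [572.3, -100.1, 48.7]
eef_rot: [[-0.999, 0.035, 0.001], [0.035, 0.999, -0.0], [-0.001, -0.0, -1.0]]
wrist_force: [-2.3, 0.8, 5.2]
finger_gap: 0.387
finger_force: 59.3
```

Call:
send_rows:
  angular:
    - [0, 0, 0]
    - [0, 0, 0]
    - [0, 0, 0]
    - [0, 0, 0]
    - [0, 0, 0.016]
    - [0, 0, 0.016]
    - [0, 0, 0.016]
    - [0, 0, 0.016]
  linear:
    - [0, 0, -0.0205]
    - [0, 0, -0.0205]
    - [0, 0, -0.0205]
    - [0, 0, -0.0205]
    - [0.0234, -0.0287, 0.0025]
    - [0.0229, -0.029, 0.0025]
    - [0.0224, -0.0294, 0.0025]
    - [0.0219, -0.0298, 0.0025]
  claw: [0.02, 0.02, 0.02, 0.02, 0.02, 0.02, 0.02, 0.02]

```text
t: 6.1
eef_pos: [473.7, -212.1, 120.1]
eef_rot: [[-0.995, 0.099, 0.0], [0.099, 0.995, -0.0], [-0.0, -0.0, -1.0]]
wrist_force: [0.1, 0.4, -1.1]
finger_gap: 0.385
finger_force: 59.7
```

Call:
send_rows:
  angular:
    - [0, 0, 0.016]
    - [0, 0, 0.016]
    - [0, 0, 0.016]
    - [0, 0, 0.015]
    - [0, 0, 0]
    - [0, 0, 0]
    - [0, 0, 0]
    - [0, 0, 0]
  linear:
    - [0.0215, -0.0301, 0.0025]
    - [0.021, -0.0305, 0.0025]
    - [0.0205, -0.0308, 0.0025]
    - [0.02, -0.0311, 0.0025]
    - [0, 0, 0.0164]
    - [0, 0, 0.0164]
    - [0, 0, 0.0164]
    - [0, 0, 0.0164]
  claw: [0.02, 0.02, 0.02, 0.02, 0.02, 0.02, 0.02, 0.02]

```text
t: 7.1
eef_pos: [377.2, -322.9, 44.1]
eef_rot: [[-0.987, 0.161, 0.0], [0.161, 0.987, -0.0], [-0.0, -0.0, -1.0]]
wrist_force: [-0.3, 0.5, -0.6]
finger_gap: 0.389
finger_force: 59.8
```

Run:
```python
from h import *
s=state();print(s['t'],np.round(s['eef_pos'],1),s['finger_gap'],np.round(s['wrist_force'],1))
rows([([376.6,-323.3,12],rot(170.7))],[6])
```

```text
7.1 [ 377.2 -322.9   44.1] 0.38885063549338833 [-0.3  0.5 -0.6]
A [[-0.0, 0.0, 0.0], [-0.0, 0.0, 0.0], [-0.0, 0.0, 0.0], [-0.0, 0.0, 0.0], [-0.0, 0.0, 0.0], [-0.0, 0.0, 0.0]]
L [[0.0001, -0.0001, 0.0053], [0.0001, -0.0001, 0.0054], [0.0001, -0.0001, 0.0053], [0.0001, -0.0001, 0.0054], [0.0, -0.0001, 0.0053], [0.0001, -0.0, 0.0054]]
end [ 376.6 -323.3   12. ]
```

Call:
send_rows:
  angular:
    - [0, 0, 0]
    - [0, 0, 0]
    - [0, 0, 0]
    - [0, 0, 0]
    - [0, 0, 0]
    - [0, 0, 0]
    - [0, 0, 0]
    - [0, 0, 0]
  linear:
    - [0, 0, 0.007]
    - [0, 0, 0.007]
    - [0, 0, 0.006]
    - [0, 0, 0.005]
    - [0, 0, 0.004]
    - [0, 0, 0.0025]
    - [0, 0, 0]
    - [0, 0, 0]
  claw: [0.02, 0.02, 0.02, 0.02, 0.02, 0.02, 0.02, 0.02]

```text
t: 8.1
eef_pos: [377.2, -322.9, 13.0]
eef_rot: [[-0.987, 0.161, 0.0], [0.161, 0.987, -0.0], [-0.0, -0.0, -1.0]]
wrist_force: [-0.5, 0.1, -0.9]
finger_gap: 0.39
finger_force: 59.8
```

Call:
send_rows:
  angular:
    - [0, 0, 0]
    - [0, 0, 0]
    - [0, 0, 0]
    - [0, 0, 0]
    - [0, 0, 0]
    - [0, 0, 0]
    - [0, 0, 0]
    - [0, 0, 0]
  linear:
    - [0, 0, 0.001]
    - [0, 0, 0.001]
    - [0, 0, 0]
    - [0, 0, 0]
    - [0, 0, 0]
    - [0, 0, 0]
    - [0, 0, -0.02]
    - [0, 0, -0.03]
  claw: [0.02, 0.02, 0.02, 0.045, 0.062, 0.062, 0.062, 0.062]

```text
t: 9.1
eef_pos: [376.7, -322.3, 60.9]
eef_rot: [[-0.987, 0.161, -0.001], [0.161, 0.987, 0.001], [0.001, 0.001, -1.0]]
wrist_force: [0.7, -0.5, 0.5]
finger_gap: 0.724
finger_force: 0.0
```

Run:
```python
from h import *
s=state();print(s['t'],np.round(s['eef_pos'],1),s['finger_gap'])
x=s['eef_pos']
P=[573.5,12.8]
rows([([x[0],x[1],120],rot(170.7)),([*P,125],rot(178)),([*P,48],rot(178)),([*P,48],rot(178))],[2,9,5,8])
print('then')
rows([([*P,130],rot(178)),([465.5,-337.9,110],rot(170.7)),([465.5,-337.9,14],rot(170.7))],[4,12,8],rot(178),[*P,48])
```

```text
9.1 [ 376.7 -322.3   60.9] 0.7239165244839338
A [[0.001, -0.001, 0.0], [0.0, -0.0, 0.0], [0.0, -0.0, -0.014], [0.0, -0.0, -0.014], [0.0, -0.0, -0.014], [0.0, -0.0, -0.014], [0.0, -0.0, -0.014], [0.0, -0.0, -0.014]]
L [[0.0, 0.0, -0.0295], [0.0, 0.0, -0.0296], [-0.0156, 0.0403, -0.0006], [-0.0161, 0.0401, -0.0005], [-0.0167, 0.0398, -0.0006], [-0.0173, 0.0396, -0.0005], [-0.0178, 0.0393, -0.0006], [-0.0183, 0.0391, -0.0005]]
A [[0.0, -0.0, -0.014], [0.0, -0.0, -0.014], [0.0, -0.0, -0.015], [0.0, -0.0, 0.0], [0.0, -0.0, 0.0], [0.0, -0.0, 0.0], [0.0, -0.0, 0.0], [0.0, -0.0, 0.0]]
L [[-0.0189, 0.0388, -0.0006], [-0.0195, 0.0386, -0.0005], [-0.0199, 0.0382, -0.0006], [-0.0, 0.0, 0.0154], [-0.0, 0.0, 0.0154], [-0.0, 0.0, 0.0154], [-0.0, 0.0, 0.0154], [-0.0001, 0.0, 0.0154]]
A [[0.0, -0.0, 0.0], [0.0, -0.0, 0.0], [0.0, -0.0, 0.0], [0.0, -0.0, 0.0], [0.0, -0.0, 0.0], [0.0, -0.0, 0.0], [0.0, -0.0, 0.0], [0.0, -0.0, 0.0]]
L [[0.0, 0.0, 0.0], [0.0, 0.0, 0.0], [0.0, 0.0, 0.0], [0.0, 0.0, 0.0], [0.0, 0.0, 0.0], [0.0, 0.0, 0.0], [0.0, 0.0, 0.0], [0.0, 0.0, 0.0]]
end [573.5  12.8  48. ]
then
A [[0.
[... 327 characters left out ...]
017]]
A [[0.0, 0.0, 0.011], [0.0, 0.0, 0.01], [0.0, 0.0, 0.011], [0.0, 0.0, 0.01], [0.0, 0.0, 0.011], [0.0, 0.0, 0.01], [0.0, 0.0, 0.011], [0.0, 0.0, 0.01]]
L [[0.0067, -0.0298, 0.0017], [0.0064, -0.0299, 0.0016], [0.0061, -0.03, 0.0017], [0.0057, -0.03, 0.0016], [0.0054, -0.0301, 0.0017], [0.0051, -0.0302, 0.0016], [0.0048, -0.0302, 0.0017], [0.0045, -0.0302, 0.0016]]
A [[0.0, 0.0, 0.0], [0.0, 0.0, 0.0], [0.0, 0.0, 0.0], [0.0, 0.0, 0.0], [0.0, 0.0, 0.0], [0.0, 0.0, 0.0], [0.0, 0.0, 0.0], [0.0, 0.0, 0.0]]
L [[0.0, -0.0, 0.012], [0.0, -0.0, 0.012], [0.0, -0.0, 0.012], [0.0, -0.0, 0.012], [0.0, -0.0, 0.012], [0.0, -0.0, 0.012], [0.0, -0.0, 0.012], [0.0, -0.0, 0.012]]
end [ 465.6 -337.9   14. ]
```

Call:
send_rows:
  angular:
    - [0, 0, 0]
    - [0, 0, 0]
    - [0, 0, -0.014]
    - [0, 0, -0.014]
    - [0, 0, -0.014]
    - [0, 0, -0.014]
    - [0, 0, -0.014]
    - [0, 0, -0.014]
  linear:
    - [0, 0, -0.0295]
    - [0, 0, -0.0296]
    - [-0.0156, 0.0403, -0.0006]
    - [-0.0161, 0.0401, -0.0005]
    - [-0.0167, 0.0398, -0.0006]
    - [-0.0173, 0.0396, -0.0005]
    - [-0.0178, 0.0393, -0.0006]
    - [-0.0183, 0.0391, -0.0005]
  claw: [0.062, 0.062, 0.062, 0.062, 0.062, 0.062, 0.062, 0.062]

```text
t: 10.1
eef_pos: [508.8, -98.0, 123.3]
eef_rot: [[-0.997, 0.077, 0.0], [0.077, 0.997, -0.0], [-0.0, -0.0, -1.0]]
wrist_force: [0.1, -0.5, -0.3]
finger_gap: 0.722
finger_force: 0.0
```

Call:
send_rows:
  angular:
    - [0, 0, -0.014]
    - [0, 0, -0.014]
    - [0, 0, -0.015]
    - [0, 0, 0]
    - [0, 0, 0]
    - [0, 0, 0]
    - [0, 0, 0]
    - [0, 0, 0]
  linear:
    - [-0.0189, 0.0388, -0.0006]
    - [-0.0195, 0.0386, -0.0005]
    - [-0.0199, 0.0382, -0.0006]
    - [0, 0, 0.0154]
    - [0, 0, 0.0154]
    - [0, 0, 0.0154]
    - [0, 0, 0.0154]
    - [0, 0, 0.0154]
  claw: [0.062, 0.062, 0.062, 0.062, 0.062, 0.062, 0.062, 0.062]

```text
t: 11.1
eef_pos: [573.8, 12.4, 47.3]
eef_rot: [[-0.999, 0.035, -0.0], [0.035, 0.999, 0.0], [0.0, 0.0, -1.0]]
wrist_force: [-0.1, 0.4, -0.4]
finger_gap: 0.726
finger_force: 0.0
```

Call:
send_rows:
  angular:
    - [0, 0, 0]
    - [0, 0, 0]
    - [0, 0, 0]
    - [0, 0, 0]
    - [0, 0, 0]
    - [0, 0, 0]
    - [0, 0, 0]
    - [0, 0, 0]
  linear:
    - [0, 0, 0]
    - [0, 0, 0]
    - [0, 0, 0]
    - [0, 0, 0]
    - [0, 0, 0]
    - [0, 0, -0.015]
    - [0, 0, -0.0225]
    - [0, 0, -0.0225]
  claw: [0.062, 0.02, 0.02, 0.02, 0.02, 0.02, 0.02, 0.02]

```text
t: 12.1
eef_pos: [573.9, 12.3, 109.7]
eef_rot: [[-0.999, 0.035, 0.001], [0.035, 0.999, -0.0], [-0.001, -0.0, -1.0]]
wrist_force: [0.6, -0.4, 0.0]
finger_gap: 0.388
finger_force: 59.6
```

Call:
send_rows:
  angular:
    - [0, 0, 0.011]
    - [0, 0, 0.011]
    - [0, 0, 0.011]
    - [0, 0, 0.01]
    - [0, 0, 0.011]
    - [0, 0, 0.01]
    - [0, 0, 0.011]
    - [0, 0, 0.01]
  linear:
    - [0.008, -0.0295, 0]
    - [0.0076, -0.0296, 0]
    - [0.0073, -0.0297, 0]
    - [0.007, -0.0298, 0]
    - [0.0067, -0.0298, 0]
    - [0.0064, -0.0299, 0]
    - [0.0061, -0.03, 0]
    - [0.0057, -0.03, 0]
  claw: [0.02, 0.02, 0.02, 0.02, 0.02, 0.02, 0.02, 0.02]

```text
t: 13.1
eef_pos: [501.7, -222.5, 109.1]
eef_rot: [[-0.993, 0.12, 0.001], [0.12, 0.993, -0.001], [-0.001, -0.0, -1.0]]
wrist_force: [0.4, -0.9, -1.1]
finger_gap: 0.389
finger_force: 59.6
```

Call:
send_rows:
  angular:
    - [0, 0, 0.011]
    - [0, 0, 0.01]
    - [0, 0, 0.011]
    - [0, 0, 0.01]
    - [0, 0, 0]
    - [0, 0, 0]
    - [0, 0, 0]
    - [0, 0, 0]
  linear:
    - [0.0054, -0.0301, 0]
    - [0.0051, -0.0302, 0]
    - [0.0048, -0.0302, 0]
    - [0.0045, -0.0302, 0]
    - [0, 0, 0.018]
    - [0, 0, 0.02]
    - [0, 0, 0.02]
    - [0, 0, 0.015]
  claw: [0.02, 0.02, 0.02, 0.02, 0.02, 0.02, 0.02, 0.02]

```text
t: 14.1
eef_pos: [466.0, -338.5, 35.0]
eef_rot: [[-0.987, 0.161, 0.0], [0.161, 0.987, -0.0], [-0.0, -0.0, -1.0]]
wrist_force: [0.1, -0.6, -0.5]
finger_gap: 0.39
finger_force: 59.7
```

Call:
send_rows:
  angular:
    - [0, 0, 0]
    - [0, 0, 0]
    - [0, 0, 0]
    - [0, 0, 0]
    - [0, 0, 0]
    - [0, 0, 0]
    - [0, 0, 0]
    - [0, 0, 0]
  linear:
    - [0, 0, 0.008]
    - [0, 0, 0.007]
    - [0, 0, 0.005]
    - [0, 0, 0.002]
    - [0, 0, 0.001]
    - [0, 0, 0.001]
    - [0, 0, 0]
    - [0, 0, 0]
  claw: [0.02, 0.02, 0.02, 0.02, 0.02, 0.02, 0.02, 0.02]

```text
t: 15.1
eef_pos: [466.0, -338.4, 11.3]
eef_rot: [[-0.987, 0.161, 0.0], [0.161, 0.987, -0.0], [-0.0, -0.0, -1.0]]
wrist_force: [-1.3, 1.7, 5.9]
finger_gap: 0.386
finger_force: 59.9
```

Call:
send_rows:
  angular:
    - [0, 0, 0]
    - [0, 0, 0]
    - [0, 0, 0]
    - [0, 0, 0]
    - [0, 0, 0]
    - [0, 0, 0]
    - [0, 0, 0]
    - [0, 0, 0]
  linear:
    - [0, 0, 0]
    - [0, 0, 0]
    - [0, 0, 0]
    - [0, 0, 0]
    - [0, 0, -0.02]
    - [0, 0, -0.035]
    - [0, 0, -0.035]
    - [0, 0, -0.035]
  claw: [0.045, 0.062, 0.062, 0.062, 0.062, 0.062, 0.062, 0.062]

```text
t: 16.1
eef_pos: [465.8, -338.3, 137.2]
eef_rot: [[-0.987, 0.161, -0.0], [0.161, 0.987, -0.0], [0.0, -0.0, -1.0]]
wrist_force: [1.3, -1.0, -0.4]
finger_gap: 0.724
finger_force: 0.0
```

Run:
```python
from h import *
s=state();print(s['t'],np.round(s['eef_pos'],1),s['finger_gap'])
P=[468.3,-41.2]
rows([([*P,115],rot(178)),([*P,49],rot(178)),([*P,49],rot(178))],[11,5,8])
print('then arc from commanded grasp')
hx=535.7+80;k0=np.array([-147,32.])
ex=np.array([np.cos(np.radians(-1.95)),np.sin(np.radians(-1.95))])
th=np.linspace(0,1.72,33)[1:];way=[]
for t in th:
    dx=-147*np.cos(t)+32*np.sin(t)+147;dz=147*np.sin(t)+32*np.cos(t)-32
    way.append(([P[0]+ex[0]*dx,P[1]+ex[1]*dx,49+dz],rot(178)))
rows(way,[1]*32,rot(178),[*P,49])
im,_=get_image('top');cv2.imwrite('pics/t2.png',cv2.resize(cv2.cvtColor(im[130:300,170:460],cv2.COLOR_RGB2BGR),None,fx=2.7,fy=2.7))
```

```text
16.1 [ 465.8 -338.3  137.2] 0.7238191346670757
A [[-0.0, -0.0, -0.012], [-0.0, -0.0, -0.011], [-0.0, -0.0, -0.012], [-0.0, -0.0, -0.011], [-0.0, -0.0, -0.012], [-0.0, -0.0, -0.011], [-0.0, -0.0, -0.012], [-0.0, -0.0, -0.011]]
L [[0.0041, 0.0267, 0.002], [0.0038, 0.0267, 0.002], [0.0035, 0.0268, 0.002], [0.0032, 0.0268, 0.002], [0.0029, 0.0269, 0.002], [0.0026, 0.0269, 0.002], [0.0023, 0.0269, 0.002], [0.0019, 0.0269, 0.002]]
A [[-0.0, -0.0, -0.012], [-0.0, -0.0, -0.011], [-0.0, -0.0, -0.012], [-0.0, -0.0, 0.0], [-0.0, -0.0, 0.0], [-0.0, -0.0, 0.0], [-0.0, -0.0, 0.0], [-0.0, -0.0, 0.0]]
L [[0.0017, 0.027, 0.002], [0.0013, 0.027, 0.0021], [0.001, 0.0269, 0.002], [0.0, 0.0, 0.0132], [0.0, 0.0, 0.0132], [0.0, 0.0, 0.0132], [0.0, 0.0, 0.0132], [0.0, 0.0, 0.0132]]
A [[-0.0, -0.0, 0.0], [-0.0, -0.0, 0.0], [-0.0, -0.0, 0.0], [-0.0, -0.0, 0.0], [-0.0, -0.0, 0.0], [-0.0, -0.0, 0.0], [-0.0, -0.0, 0.0], [-0.0, -0.0, 0.0]]
L [[0.0, 0.0, 0.0], [0.0, 0.0, 0.0], [0.0, 0.0, 0.0], [0.0, 0.0, 0.0], [0.0, 0.0, 0.0], [0.0, 0.0, 0.0], [0.0, 0.0, 0.0], [0.0, 0.0, 0.0]]
end [468.3 -41.2  49. ]
then arc from
[... 709 characters left out ...]
0, 0.0, 0.0], [0.0, 0.0, 0.0], [0.0, 0.0, 0.0], [0.0, 0.0, 0.0], [0.0, 0.0, 0.0], [0.0, 0.0, 0.0], [0.0, 0.0, 0.0], [0.0, 0.0, 0.0]]
L [[-0.0073, -0.0, -0.0036], [-0.0073, -0.0, -0.0033], [-0.0076, -0.0, -0.0029], [-0.0077, -0.0, -0.0024], [-0.0078, -0.0, -0.0021], [-0.008, 0.0, -0.0016], [-0.008, 0.0, -0.0012], [-0.008, 0.0, -0.0007]]
A [[0.0, 0.0, 0.0], [0.0, 0.0, 0.0], [0.0, 0.0, 0.0], [0.0, 0.0, 0.0], [0.0, 0.0, 0.0], [0.0, 0.0, 0.0], [0.0, 0.0, 0.0], [0.0, 0.0, 0.0]]
L [[-0.0081, 0.0, -0.0003], [-0.0081, 0.0, 0.0001], [-0.008, 0.0, 0.0005], [-0.0081, 0.0, 0.001], [-0.0079, 0.0001, 0.0014], [-0.0079, -0.0, 0.0019], [-0.0078, -0.0, 0.0022], [-0.0076, -0.0, 0.0027]]
end [668.7 -48.  157.6]
```

View pics/t2.png

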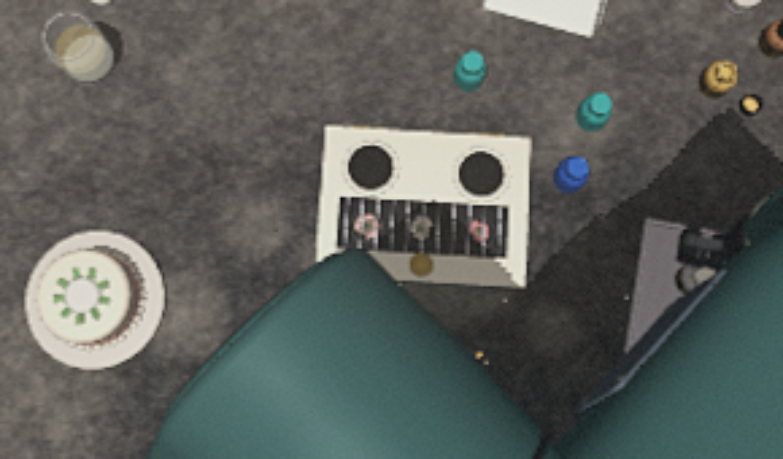

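The lid is now clear, both rings are empty and the rings show at (371,167) and (482,174). The silver bottle stands in the tray at (692,279). The ruby bottle is hidden by the arm. Next is the knob.

Call:
send_rows:
  angular:
    - [0, 0, -0.012]
    - [0, 0, -0.011]
    - [0, 0, -0.012]
    - [0, 0, -0.011]
    - [0, 0, -0.012]
    - [0, 0, -0.011]
    - [0, 0, -0.012]
    - [0, 0, -0.011]
  linear:
    - [0.0041, 0.0267, 0.002]
    - [0.0038, 0.0267, 0.002]
    - [0.0035, 0.0268, 0.002]
    - [0.0032, 0.0268, 0.002]
    - [0.0029, 0.0269, 0.002]
    - [0.0026, 0.0269, 0.002]
    - [0.0023, 0.0269, 0.002]
    - [0.0019, 0.0269, 0.002]
  claw: [0.055, 0.055, 0.055, 0.055, 0.055, 0.055, 0.055, 0.055]

```text
t: 17.15
eef_pos: [467.7, -121.4, 119.8]
eef_rot: [[-0.998, 0.069, 0.0], [0.069, 0.998, -0.0], [-0.0, -0.0, -1.0]]
wrist_force: [0.3, -0.4, 0.7]
finger_gap: 0.649
finger_force: 0.0
```

Call:
send_rows:
  angular:
    - [0, 0, -0.012]
    - [0, 0, -0.011]
    - [0, 0, -0.012]
    - [0, 0, 0]
    - [0, 0, 0]
    - [0, 0, 0]
    - [0, 0, 0]
    - [0, 0, 0]
  linear:
    - [0.0017, 0.027, 0.002]
    - [0.0013, 0.027, 0.0021]
    - [0.001, 0.0269, 0.002]
    - [0, 0, 0.0132]
    - [0, 0, 0.0132]
    - [0, 0, 0.0132]
    - [0, 0, 0.0132]
    - [0, 0, 0.0132]
  claw: [0.055, 0.055, 0.055, 0.055, 0.055, 0.055, 0.055, 0.055]

```text
t: 18.15
eef_pos: [468.4, -41.6, 46.9]
eef_rot: [[-0.999, 0.035, -0.0], [0.035, 0.999, 0.0], [0.0, 0.0, -1.0]]
wrist_force: [0.2, -0.8, 0.5]
finger_gap: 0.644
finger_force: 0.0
```

Call:
send_rows:
  angular:
    - [0, 0, 0]
    - [0, 0, 0]
    - [0, 0, 0]
    - [0, 0, 0]
    - [0, 0, 0]
    - [0, 0, 0]
    - [0, 0, 0]
    - [0, 0, 0]
  linear:
    - [0, 0, 0]
    - [0, 0, 0]
    - [0, 0, 0]
    - [0, 0, 0]
    - [0, 0, 0]
    - [0, 0, 0]
    - [0, 0, 0]
    - [0, 0, 0]
  claw: [0.055, 0.04, 0.015, 0.015, 0.015, 0.015, 0.015, 0.015]

```text
t: 19.15
eef_pos: [468.8, -40.6, 48.5]
eef_rot: [[-0.999, 0.034, 0.001], [0.034, 0.999, 0.001], [-0.001, 0.001, -1.0]]
wrist_force: [-0.9, 6.5, 7.0]
finger_gap: 0.266
finger_force: 58.3
```

Call:
send_rows:
  angular:
    - [0, 0, 0]
    - [0, 0, 0]
    - [0, 0, 0]
    - [0, 0, 0]
    - [0, 0, 0]
    - [0, 0, 0]
    - [0, 0, 0]
    - [0, 0, 0]
  linear:
    - [-0.0019, 0.0, -0.0079]
    - [-0.0024, 0.0, -0.0077]
    - [-0.0027, 0.0, -0.0076]
    - [-0.0032, 0.0, -0.0074]
    - [-0.0036, 0.0, -0.0073]
    - [-0.0039, 0.0, -0.007]
    - [-0.0043, 0.0, -0.0069]
    - [-0.0047, 0.0, -0.0066]
  claw: [0.015, 0.015, 0.015, 0.015, 0.015, 0.015, 0.015, 0.015]

```text
t: 20.15
eef_pos: [495.0, -41.5, 106.5]
eef_rot: [[-0.999, 0.034, -0.0], [0.034, 0.999, 0.001], [0.0, 0.001, -1.0]]
wrist_force: [1.3, 5.2, -4.1]
finger_gap: 0.259
finger_force: 58.9
```

Forces are small and the gripper is following the arc.

Call:
send_rows:
  angular:
    - [0, 0, 0]
    - [0, 0, 0]
    - [0, 0, 0]
    - [0, 0, 0]
    - [0, 0, 0]
    - [0, 0, 0]
    - [0, 0, 0]
    - [0, 0, 0]
  linear:
    - [-0.0051, 0.0, -0.0063]
    - [-0.0053, 0.0, -0.0061]
    - [-0.0057, 0.0, -0.0057]
    - [-0.006, 0.0, -0.0054]
    - [-0.0062, 0.0, -0.0052]
    - [-0.0066, 0, -0.0047]
    - [-0.0067, 0, -0.0044]
    - [-0.007, 0, -0.0041]
  claw: [0.015, 0.015, 0.015, 0.015, 0.015, 0.015, 0.015, 0.015]

```text
t: 21.15
eef_pos: [543.2, -43.2, 148.4]
eef_rot: [[-0.999, 0.034, -0.001], [0.034, 0.999, 0.001], [0.001, 0.001, -1.0]]
wrist_force: [-1.2, 4.5, -1.1]
finger_gap: 0.261
finger_force: 59.2
```

Call:
send_rows:
  angular:
    - [0, 0, 0]
    - [0, 0, 0]
    - [0, 0, 0]
    - [0, 0, 0]
    - [0, 0, 0]
    - [0, 0, 0]
    - [0, 0, 0]
    - [0, 0, 0]
  linear:
    - [-0.0073, 0, -0.0036]
    - [-0.0073, 0, -0.0033]
    - [-0.0076, 0, -0.0029]
    - [-0.0077, 0, -0.0024]
    - [-0.0078, 0, -0.0021]
    - [-0.008, 0.0, -0.0016]
    - [-0.008, 0.0, -0.0012]
    - [-0.008, 0.0, -0.0007]
  claw: [0.015, 0.015, 0.015, 0.015, 0.015, 0.015, 0.015, 0.015]

```text
t: 22.15
eef_pos: [605.4, -45.4, 166.7]
eef_rot: [[-0.999, 0.034, 0.0], [0.034, 0.999, 0.001], [-0.0, 0.001, -1.0]]
wrist_force: [-1.5, 5.9, 5.2]
finger_gap: 0.259
finger_force: 60.0
```

Call:
send_rows:
  angular:
    - [0, 0, 0]
    - [0, 0, 0]
    - [0, 0, 0]
    - [0, 0, 0]
    - [0, 0, 0]
    - [0, 0, 0]
    - [0, 0, 0]
    - [0, 0, 0]
  linear:
    - [-0.0081, 0.0, -0.0003]
    - [-0.0081, 0.0, 0.0001]
    - [-0.008, 0.0, 0.0005]
    - [-0.0081, 0.0, 0.001]
    - [-0.0079, 0, 0.0014]
    - [-0.0079, 0, 0.0019]
    - [-0.0078, 0, 0.0022]
    - [-0.0076, 0, 0.0027]
  claw: [0.015, 0.015, 0.015, 0.015, 0.015, 0.015, 0.015, 0.015]

```text
t: 23.15
eef_pos: [669.6, -47.7, 157.5]
eef_rot: [[-0.999, 0.034, 0.002], [0.034, 0.999, 0.001], [-0.002, 0.001, -1.0]]
wrist_force: [0.7, 4.5, 6.1]
finger_gap: 0.259
finger_force: 60.6
```

Call:
send_rows:
  angular:
    - [0, 0, 0]
    - [0, 0, 0]
    - [0, 0, 0]
    - [0, 0, 0]
    - [0, 0, 0]
    - [0, 0, 0]
    - [0, 0, 0]
    - [0, 0, 0]
  linear:
    - [-0.0064, 0, 0.0026]
    - [-0.0064, 0, 0.0029]
    - [-0.0062, 0, 0.0032]
    - [0, 0, 0]
    - [0, 0, 0]
    - [0, 0, 0]
    - [0, 0, -0.02]
    - [0, 0, -0.035]
  claw: [0.015, 0.015, 0.015, 0.015, 0.05, 0.05, 0.05, 0.05]

```text
t: 24.15
eef_pos: [687.1, -49.0, 202.4]
eef_rot: [[-0.999, 0.035, -0.002], [0.035, 0.999, 0.0], [0.002, 0.0, -1.0]]
wrist_force: [0.9, 0.0, -0.1]
finger_gap: 0.59
finger_force: 0.0
```

Run:
```python
from h import *
s=state();print(s['t'],np.round(s['eef_pos'],1),s['finger_gap'])
x=s['eef_pos']
rows([([x[0],x[1],260],rot(178)),([495,-42,240],rot(178))],[2,6])
```

```text
24.15 [687.1 -49.  202.4] 0.5904656282485803
A [[0.0, -0.001, -0.0], [0.0, -0.001, -0.0], [0.0, -0.0, -0.0], [0.0, -0.0, -0.0], [0.0, -0.0, -0.0], [0.0, -0.0, -0.0], [0.0, -0.0, -0.0], [0.0, -0.0, -0.0]]
L [[0.0001, 0.0, -0.0288], [0.0, 0.0, -0.0288], [0.032, 0.0, 0.0034], [0.032, 0.0001, 0.0033], [0.0321, 0.0, 0.0034], [0.032, 0.0001, 0.0033], [0.0321, 0.0, 0.0034], [0.032, 0.0001, 0.0033]]
end [495. -42. 240.]
```

Call:
send_rows:
  angular:
    - [0, 0, 0]
    - [0, 0, 0]
    - [0, 0, 0]
    - [0, 0, 0]
    - [0, 0, 0]
    - [0, 0, 0]
    - [0, 0, 0]
    - [0, 0, 0]
  linear:
    - [0, 0, -0.0288]
    - [0, 0, -0.0288]
    - [0.032, 0.0, 0.0034]
    - [0.032, 0, 0.0033]
    - [0.0321, 0.0, 0.0034]
    - [0.032, 0, 0.0033]
    - [0.0321, 0.0, 0.0034]
    - [0.032, 0, 0.0033]
  claw: [0.05, 0.05, 0.05, 0.05, 0.05, 0.05, 0.05, 0.05]

```text
t: 25.15
eef_pos: [494.5, -42.3, 240.2]
eef_rot: [[-0.999, 0.035, 0.0], [0.035, 0.999, -0.0], [-0.0, -0.0, -1.0]]
wrist_force: [0.7, 0.0, 0.0]
finger_gap: 0.592
finger_force: 0.0
```

Run:
```python
from h import *
s=state();print(s['t'],np.round(s['eef_pos'],1))
K,E=cam('wrist',s);im,d=get_image('wrist')
W=cloud(K,E,d)
R=[r for q in ('rose_cream','rose_pale','rose_deep') for r in masks_of(q,'wrist')[:4]]
for r in R:
    m=r['region']&np.isfinite(W[...,0]);b=W[m];b=b[b[:,2]>10]
    h=cv2.minAreaRect(b[:,:2].astype(np.float32)) if len(b) else None
    print(np.round(r['rect']),round(r['p'],2),im[m].mean(0).round(),np.round(b.mean(0),1),np.round([b.min(0),b.max(0)],1).tolist())
    u,v=r['rect'][0]+r['rect'][2]/2,r['rect'][1]+r['rect'][3]/2;print('  plane z17',plane(K,E,[(u,v)],17).round(1))
cv2.imwrite('pics/w3.png',cv2.resize(cv2.cvtColor(im[90:290,200:440],cv2.COLOR_RGB2BGR),None,fx=3,fy=3))
im,d=get_image('top');k,e=cam('top');Wt=cloud(k,e,d)
for q in ('rose_cream',):
    for r in masks_of(q,'top')[:3]:
        m=r['region']&(Wt[...,2]>10)
        print('top',np.round(r['rect']),round(r['p'],2),im[r['region']].mean(0).round(),np.round(np.nanmean(Wt[m],0),1))
        u,v=r['rect'][0]+r['rect'][2]/2,r['rect'][1]+r['rect'][3]/2;print('  plane z17',plane(k,e,[(u,v)],17).round(1))
```

```text
25.15 [494.5 -42.3 240.2]
[314. 175.  14.  17.] 0.6 [124. 117. 103.] [516.4 -40.9  17.3] [[504.0, -52.1, 10.2], [531.0, -30.9, 25.2]]
  plane z17 [[516.3 -38.4  17. ]]
[354. 172.  19.  22.] 0.84 [190. 165. 151.] [516.4  17.7  18.1] [[504.4, 5.5, 11.3], [528.6, 30.0, 26.2]]
  plane z17 [[516.9  16.5  17. ]]
[261. 174.  16.  16.] 0.49 [116.  86.  80.] [ 512.7 -105.2   16.8] [[501.7, -117.1, 10.1], [524.3, -94.7, 22.9]]
  plane z17 [[ 511.8 -106.1   17. ]]
top [289. 143.   6.  22.] 0.73 [152. 145. 132.] [649.1  54.2 189.2]
  plane z17 [[695.   63.7  17. ]]
```

View pics/w3.png

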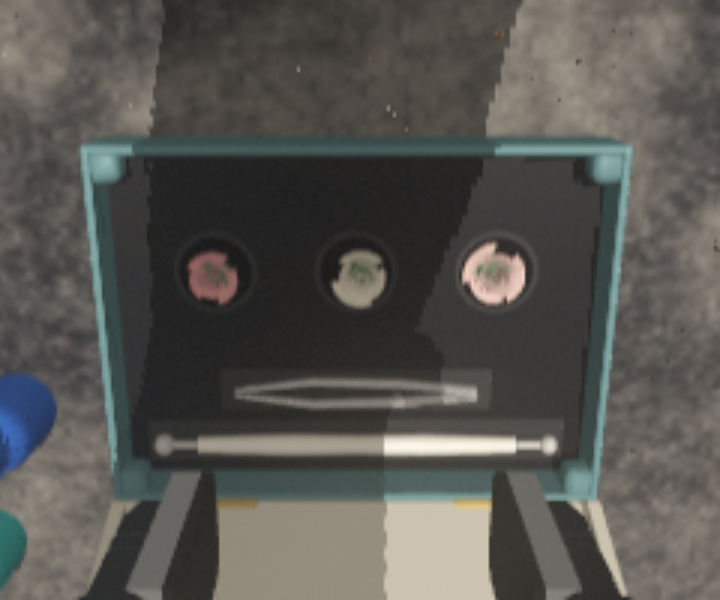

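The enlarged crop shows the lid standing open. The cream-white rose is in the middle at (360,278), the deep pink one at (213,278) and the pale pink one at (495,273). The middle one is the target because it is the only non-pink rose.

Run:
```python
from h import *
P=[515,-41.5]
rows([([*P,60],rot(178)),([*P,22],rot(178)),([*P,13.5],rot(178))],[6,5,5])
```

```text
A [[-0.0, 0.0, 0.0], [-0.0, 0.0, 0.0], [-0.0, 0.0, 0.0], [-0.0, 0.0, 0.0], [-0.0, 0.0, 0.0], [-0.0, 0.0, 0.0], [-0.0, 0.0, 0.0], [-0.0, 0.0, 0.0]]
L [[-0.0031, 0.0003, 0.0301], [-0.0031, 0.0003, 0.0301], [-0.0031, 0.0003, 0.03], [-0.003, 0.0002, 0.0301], [-0.0031, 0.0003, 0.03], [-0.003, 0.0002, 0.0301], [-0.0, 0.0, 0.0076], [-0.0, 0.0, 0.0076]]
A [[-0.0, 0.0, 0.0], [-0.0, 0.0, 0.0], [-0.0, 0.0, 0.0], [-0.0, 0.0, 0.0], [-0.0, 0.0, 0.0], [-0.0, 0.0, 0.0], [-0.0, 0.0, 0.0], [-0.0, 0.0, 0.0]]
L [[-0.0, 0.0, 0.0076], [-0.0, 0.0, 0.0076], [-0.0, 0.0, 0.0076], [-0.0, 0.0, 0.0017], [-0.0, 0.0, 0.0017], [-0.0, 0.0, 0.0017], [-0.0, 0.0, 0.0017], [-0.0, 0.0, 0.0017]]
end [515.  -41.5  13.5]
```

Call:
send_rows:
  angular:
    - [0, 0, 0]
    - [0, 0, 0]
    - [0, 0, 0]
    - [0, 0, 0]
    - [0, 0, 0]
    - [0, 0, 0]
    - [0, 0, 0]
    - [0, 0, 0]
  linear:
    - [-0.0031, 0.0003, 0.0301]
    - [-0.0031, 0.0003, 0.0301]
    - [-0.0031, 0.0003, 0.03]
    - [-0.003, 0.0002, 0.0301]
    - [-0.0031, 0.0003, 0.03]
    - [-0.003, 0.0002, 0.0301]
    - [0, 0, 0.0076]
    - [0, 0, 0.0076]
  claw: [0.042, 0.042, 0.042, 0.042, 0.042, 0.042, 0.042, 0.042]

```text
t: 26.45
eef_pos: [514.8, -41.4, 44.8]
eef_rot: [[-0.999, 0.035, 0.0], [0.035, 0.999, -0.0], [-0.0, -0.0, -1.0]]
wrist_force: [-0.7, 0.1, 0.7]
finger_gap: 0.491
finger_force: 0.0
```

Call:
send_rows:
  angular:
    - [0, 0, 0]
    - [0, 0, 0]
    - [0, 0, 0]
    - [0, 0, 0]
    - [0, 0, 0]
    - [0, 0, 0]
    - [0, 0, 0]
    - [0, 0, 0]
  linear:
    - [0, 0, 0.0076]
    - [0, 0, 0.0076]
    - [0, 0, 0.0076]
    - [0, 0, 0.0017]
    - [0, 0, 0.0017]
    - [0, 0, 0.0017]
    - [0, 0, 0.0017]
    - [0, 0, 0.0017]
  claw: [0.042, 0.042, 0.042, 0.042, 0.042, 0.042, 0.042, 0.042]

```text
t: 27.45
eef_pos: [514.2, -41.3, 13.3]
eef_rot: [[-0.999, 0.035, 0.0], [0.035, 0.999, -0.0], [-0.0, -0.0, -1.0]]
wrist_force: [0.4, -0.4, 0.6]
finger_gap: 0.49
finger_force: 0.0
```

Run:
```python
from h import *
s=state();print(s['t'],np.round(s['eef_pos'],1),s['finger_gap'],np.round(s['wrist_force'],1))
K,E=cam('wrist',s);im,d=get_image('wrist')
cv2.imwrite('pics/w4.png',cv2.resize(cv2.cvtColor(im[200:400,200:440],cv2.COLOR_RGB2BGR),None,fx=3,fy=3))
```

```text
27.45 [514.2 -41.3  13.3] 0.48967901913028494 [ 0.4 -0.4  0.6]
```

View pics/w4.png

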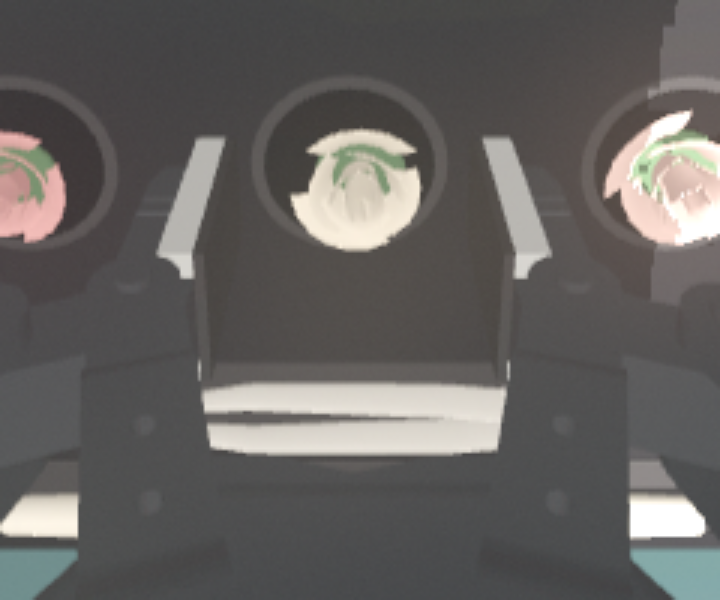

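The cream rose sits between the two tips at (355,190), both sideways and lengthwise, and the pink ones are clear of the fingers. I'll close and lift.

Call:
send_rows:
  angular:
    - [0, 0, 0]
    - [0, 0, 0]
    - [0, 0, 0]
    - [0, 0, 0]
    - [0, 0, 0]
    - [0, 0, 0]
    - [0, 0, 0]
    - [0, 0, 0]
  linear:
    - [0, 0, 0]
    - [0, 0, 0]
    - [0, 0, 0]
    - [0, 0, 0]
    - [0, 0, 0]
    - [0, 0, 0]
    - [0, 0, 0]
    - [0, 0, 0]
  claw: [0.035, 0.028, 0.02, 0.014, 0.01, 0.01, 0.01, 0.01]

```text
t: 28.5
eef_pos: [514.3, -41.1, 13.7]
eef_rot: [[-0.999, 0.035, 0.001], [0.035, 0.999, 0.0], [-0.001, 0.0, -1.0]]
wrist_force: [-1.3, 1.6, 6.7]
finger_gap: 0.201
finger_force: 58.4
```

Run:
```python
from h import *
x=[514.3,-41.1]
rows([([*x,35],rot(178)),([*x,165],rot(178)),([425,309.5,165],rot(178))],[3,5,12])
```

```text
A [[0.0, 0.0, 0.0], [0.0, 0.0, 0.0], [0.0, 0.001, 0.0], [0.0, -0.0, 0.0], [0.0, -0.0, 0.0], [0.0, -0.0, 0.0], [0.0, -0.0, 0.0], [0.0, -0.0, 0.0]]
L [[-0.0, 0.0, -0.0071], [-0.0, 0.0, -0.0071], [-0.0, 0.0, -0.0071], [0.0, 0.0, -0.026], [0.0, 0.0, -0.026], [0.0, 0.0, -0.026], [0.0, 0.0, -0.026], [0.0001, 0.0001, -0.026]]
A [[0.0, -0.0, 0.0], [0.0, -0.0, 0.0], [0.0, -0.0, 0.0], [0.0, -0.0, 0.0], [0.0, -0.0, 0.0], [0.0, -0.0, 0.0], [0.0, -0.0, 0.0], [0.0, -0.0, 0.0]]
L [[0.0084, 0.0289, 0.0], [0.0084, 0.0289, 0.0], [0.0085, 0.0289, 0.0], [0.0084, 0.029, 0.0], [0.0085, 0.0289, 0.0], [0.0084, 0.029, 0.0], [0.0085, 0.0289, 0.0], [0.0084, 0.029, 0.0]]
A [[0.0, -0.0, 0.0], [0.0, -0.0, 0.0], [0.0, -0.0, 0.0], [0.0, -0.0, 0.0]]
L [[0.0085, 0.0289, 0.0], [0.0084, 0.029, 0.0001], [0.0085, 0.0289, 0.0], [0.0084, 0.029, 0.0001]]
end [425.  309.5 165. ]
```

Call:
send_rows:
  angular:
    - [0, 0, 0]
    - [0, 0, 0]
    - [0, 0, 0]
    - [0, 0, 0]
    - [0, 0, 0]
    - [0, 0, 0]
    - [0, 0, 0]
    - [0, 0, 0]
  linear:
    - [0, 0, -0.0071]
    - [0, 0, -0.0071]
    - [0, 0, -0.0071]
    - [0, 0, -0.026]
    - [0, 0, -0.026]
    - [0, 0, -0.026]
    - [0, 0, -0.026]
    - [0, 0, -0.026]
  claw: [0.01, 0.01, 0.01, 0.01, 0.01, 0.01, 0.01, 0.01]

```text
t: 29.5
eef_pos: [514.0, -41.3, 166.0]
eef_rot: [[-0.999, 0.035, 0.0], [0.035, 0.999, -0.0], [-0.0, -0.0, -1.0]]
wrist_force: [0.4, 0.7, -0.6]
finger_gap: 0.2
finger_force: 58.7
```

Call:
send_rows:
  angular:
    - [0, 0, 0]
    - [0, 0, 0]
    - [0, 0, 0]
    - [0, 0, 0]
    - [0, 0, 0]
    - [0, 0, 0]
    - [0, 0, 0]
    - [0, 0, 0]
  linear:
    - [0.0084, 0.0289, 0.0]
    - [0.0084, 0.0289, 0.0]
    - [0.0085, 0.0289, 0.0]
    - [0.0084, 0.029, 0.0]
    - [0.0085, 0.0289, 0.0]
    - [0.0084, 0.029, 0.0]
    - [0.0085, 0.0289, 0.0]
    - [0.0084, 0.029, 0.0]
  claw: [0.01, 0.01, 0.01, 0.01, 0.01, 0.01, 0.01, 0.01]

```text
t: 30.5
eef_pos: [454.4, 193.3, 165.1]
eef_rot: [[-0.999, 0.035, 0.0], [0.035, 0.999, 0.0], [-0.0, 0.0, -1.0]]
wrist_force: [-0.5, -0.1, 0.2]
finger_gap: 0.204
finger_force: 58.7
```

Call:
send_rows:
  angular:
    - [0, 0, 0]
    - [0, 0, 0]
    - [0, 0, 0]
    - [0, 0, 0]
    - [0, 0, 0]
    - [0, 0, 0]
    - [0, 0, 0]
    - [0, 0, 0]
  linear:
    - [0.0085, 0.0289, 0.0]
    - [0.0084, 0.029, 0]
    - [0.0085, 0.0289, 0.0]
    - [0.0084, 0.029, 0]
    - [0, 0, 0]
    - [0, 0, 0]
    - [0, 0, 0]
    - [0, 0, 0]
  claw: [0.01, 0.01, 0.01, 0.01, 0.01, 0.01, 0.01, 0.01]

```text
t: 31.5
eef_pos: [425.2, 308.8, 164.8]
eef_rot: [[-0.999, 0.036, 0.0], [0.036, 0.999, 0.0], [-0.0, 0.0, -1.0]]
wrist_force: [-0.6, -0.1, 0.3]
finger_gap: 0.204
finger_force: 58.7
```

Run:
```python
from h import *
s=state();print(s['t'],np.round(s['eef_pos'],1),s['finger_gap'],np.round(s['wrist_force'],1))
K,E=cam('wrist',s);im,d=get_image('wrist');W=cloud(K,E,d)
hs=cv2.cvtColor(im,cv2.COLOR_RGB2HSV)
g=(hs[...,0]>35)&(hs[...,0]<85)&(hs[...,1]>60)&(W[...,2]>55)&(W[...,2]<80)&(abs(W[...,0]-426)<50)&(abs(W[...,1]-310)<50)
b=W[g];print('leaves',g.sum(),np.round(b.min(0),1),np.round(b.max(0),1))
if g.sum()>20: print('circle',cv2.minEnclosingCircle(b[:,:2].astype(np.float32)))
t=(abs(W[...,2]-62)<4)&(abs(W[...,0]-426)<70)&(abs(W[...,1]-310)<70);b=W[t];print('top',np.round(b.min(0),1),np.round(b.max(0),1),np.median(b[:,2]),cv2.minEnclosingCircle(b[:,:2].astype(np.float32)))
cv2.imwrite('pics/w5.png',cv2.resize(cv2.cvtColor(im[150:400,180:460],cv2.COLOR_RGB2BGR),None,fx=2.4,fy=2.4))
```

```text
31.5 [425.2 308.8 164.8] 0.20353821105297357 [-0.6 -0.1  0.3]
leaves 862 [398.7 282.2  59.7] [456.5 340.2  64.5]
circle ((428.136474609375, 311.2818603515625), 29.810287475585938)
top [379.8 263.4  58. ] [474.2 358.8  66. ] 60.9056423737742 ((428.1423645019531, 311.35687255859375), 48.33198928833008)
```

View pics/w5.png

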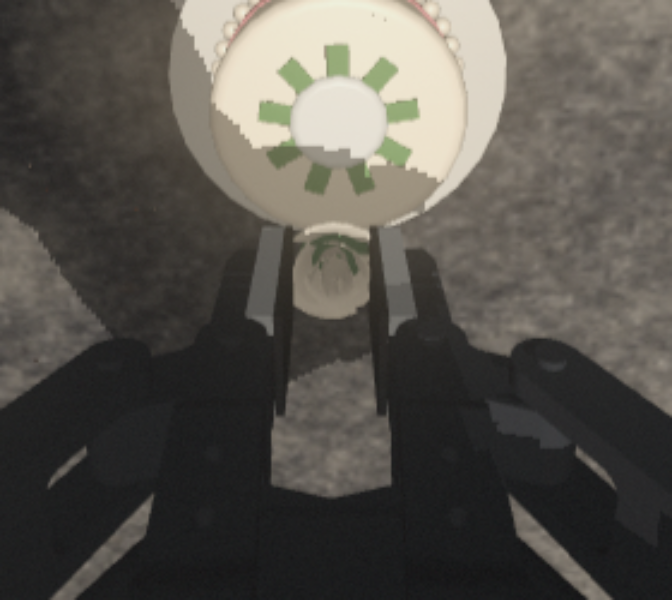

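The rose is upright between the tips at (333,270), and the dab is at (339,122).

Run:
```python
from h import *
rows([([426.3,310.8,85],rot(178)),([426.3,310.8,68.5],rot(178))],[4,4])
```

```text
A [[0.0, 0.0, -0.0], [0.0, 0.0, -0.0], [0.0, 0.0, -0.0], [0.0, 0.0, -0.001], [0.0, 0.0, 0.0], [0.0, 0.0, 0.0], [0.0, 0.0, 0.0], [0.0, 0.0, 0.0]]
L [[-0.0003, 0.0005, 0.0199], [-0.0002, 0.0005, 0.02], [-0.0003, 0.0005, 0.0199], [-0.0002, 0.0005, 0.02], [-0.0, -0.0, 0.0041], [-0.0, -0.0, 0.0041], [-0.0, -0.0, 0.0041], [-0.0, -0.0, 0.0042]]
end [426.3 310.8  68.5]
```

Call:
send_rows:
  angular:
    - [0, 0, 0]
    - [0, 0, 0]
    - [0, 0, 0]
    - [0, 0, 0]
    - [0, 0, 0]
    - [0, 0, 0]
    - [0, 0, 0]
    - [0, 0, 0]
  linear:
    - [-0.0003, 0.0005, 0.0199]
    - [-0.0002, 0.0005, 0.02]
    - [-0.0003, 0.0005, 0.0199]
    - [-0.0002, 0.0005, 0.02]
    - [0, 0, 0.006]
    - [0, 0, 0.006]
    - [0, 0, 0.0035]
    - [0, 0, 0.001]
  claw: [0.01, 0.01, 0.01, 0.01, 0.01, 0.01, 0.01, 0.01]

```text
t: 32.55
eef_pos: [426.2, 311.3, 68.6]
eef_rot: [[-0.999, 0.035, 0.0], [0.035, 0.999, 0.0], [-0.0, 0.0, -1.0]]
wrist_force: [0.8, 0.2, -0.6]
finger_gap: 0.203
finger_force: 58.7
```

Call:
send_rows:
  angular:
    - [0, 0, 0]
    - [0, 0, 0]
    - [0, 0, 0]
    - [0, 0, 0]
    - [0, 0, 0]
    - [0, 0, 0]
    - [0, 0, 0]
    - [0, 0, 0]
  linear:
    - [0, 0, 0.0005]
    - [0, 0, 0.0005]
    - [0, 0, 0]
    - [0, 0, 0]
    - [0, 0, 0]
    - [0, 0, 0]
    - [0, 0, 0]
    - [0, 0, 0]
  claw: [0.01, 0.01, 0.01, 0.01, 0.01, 0.01, 0.01, 0.01]

```text
t: 33.55
eef_pos: [426.1, 311.3, 67.4]
eef_rot: [[-0.999, 0.035, 0.0], [0.035, 0.999, 0.0], [-0.0, 0.0, -1.0]]
wrist_force: [-1.1, -0.3, -1.3]
finger_gap: 0.206
finger_force: 58.7
```

Call:
send_rows:
  angular:
    - [0, 0, 0]
    - [0, 0, 0]
    - [0, 0, 0]
    - [0, 0, 0]
    - [0, 0, 0]
    - [0, 0, 0]
    - [0, 0, 0]
    - [0, 0, 0]
  linear:
    - [0, 0, 0.0005]
    - [0, 0, 0]
    - [0, 0, 0.0005]
    - [0, 0, 0]
    - [0, 0, 0.0005]
    - [0, 0, 0]
    - [0, 0, 0]
    - [0, 0, 0]
  claw: [0.01, 0.01, 0.01, 0.01, 0.01, 0.01, 0.01, 0.01]

```text
t: 34.55
eef_pos: [426.3, 311.4, 66.6]
eef_rot: [[-0.999, 0.035, 0.001], [0.035, 0.999, 0.0], [-0.001, 0.0, -1.0]]
wrist_force: [-3.4, -2.2, 13.0]
finger_gap: 0.208
finger_force: 59.7
```

The rose is seated, with 13 N of contact. I'll release it, rise and look.

Call:
send_rows:
  angular:
    - [0, 0, 0]
    - [0, 0, 0]
    - [0, 0, 0]
    - [0, 0, 0]
    - [0, 0, 0]
    - [0, 0, 0]
    - [0, 0, 0]
    - [0, 0, 0]
  linear:
    - [0, 0, -0.0005]
    - [0, 0, 0]
    - [0, 0, 0]
    - [0, 0, 0]
    - [0, 0, -0.006]
    - [0, 0, -0.025]
    - [0, 0, -0.035]
    - [0, 0, -0.035]
  claw: [0.01, 0.03, 0.042, 0.042, 0.042, 0.042, 0.042, 0.042]

```text
t: 35.55
eef_pos: [426.0, 311.2, 168.9]
eef_rot: [[-0.999, 0.035, 0.0], [0.035, 0.999, 0.0], [-0.0, 0.0, -1.0]]
wrist_force: [0.1, 0.0, 0.9]
finger_gap: 0.492
finger_force: 0.0
```

Run:
```python
from h import *
s=state();print(s['t'],np.round(s['eef_pos'],1),s['finger_gap'],np.round(s['wrist_force'],1))
im,d=get_image('wrist');K,E=cam('wrist',s);W=cloud(K,E,d)
m=(W[...,2]>67)&(W[...,2]<90)&(abs(W[...,0]-427)<30)&(abs(W[...,1]-311)<30);b=W[m];print('rose',np.round(b.mean(0),1),np.round([b.min(0),b.max(0)],1).tolist())
cv2.imwrite('pics/w6.png',cv2.resize(cv2.cvtColor(im[120:320,200:440],cv2.COLOR_RGB2BGR),None,fx=2.5,fy=2.5))
# regrasp knob at lid 1.9
kx,kz=78.3,129.
t,=[1.9];kx=-147*np.cos(t)+32*np.sin(t);kz=147*np.sin(t)+32*np.cos(t)+34
ex=np.array([np.cos(np.radians(-1.95)),np.sin(np.radians(-1.95))]);k=np.array([468.6,-41])+ex*(147+kx);print('knob',k,kz)
z=kz-17;x=s['eef_pos']
rows([([x[0]+30,x[1]-40,250],rot(178)),([*k,265],rot(178)),([*k,z+35],rot(178)),([*k,z],rot(178))],[3,12,3,3])
im,d=get_image('top');k,e=cam('top');Wt=cloud(k,e,d)
m=(Wt[...,2]>120)&(abs(Wt[...,0]-690)<70)&(abs(Wt[...,1]+45)<125);b=Wt[m];print(np.nanmin(b,0),np.nanmax(b,0))
cv2.imwrite('pics/t6.png',cv2.resize(cv2.cvtColor(im[90:300,170:460],cv2.COLOR_RGB2BGR),None,fx=2.5,fy=2.5))
```

```text
35.55 [426.  311.2 168.9] 0.4922377442732464 [0.1 0.  0.9]
rose [427.7 311.6  71.1] [[415.0, 299.1, 67.0], [439.8, 322.1, 77.9]]
knob [693.27498492 -48.64952428] 162.7608467504178
A [[0.001, 0.002, 0.0], [0.001, 0.001, 0.0], [0.001, 0.002, 0.0], [-0.0, -0.0, 0.0], [-0.0, -0.0, 0.0], [-0.0, -0.0, 0.0], [-0.0, -0.0, 0.0], [-0.0, -0.0, 0.0]]
L [[-0.0101, -0.0132, -0.0256], [-0.0101, -0.0132, -0.0257], [-0.01, -0.0132, -0.0256], [-0.0207, -0.026, -0.0012], [-0.0207, -0.0259, -0.0013], [-0.0207, -0.026, -0.0012], [-0.0207, -0.0259, -0.0013], [-0.0207, -0.026, -0.0012]]
A [[-0.0, -0.0, 0.0], [-0.0, -0.0, 0.0], [-0.0, -0.0, 0.0], [-0.0, -0.0, 0.0], [-0.0, -0.0, 0.0], [-0.0, -0.0, 0.0], [-0.0, -0.0, 0.0], [-0.0, -0.0, 0.0]]
L [[-0.0207, -0.0259, -0.0013], [-0.0207, -0.026, -0.0012], [-0.0207, -0.0259, -0.0013], [-0.0207, -0.026, -0.0012], [-0.0207, -0.0259, -0.0013], [-0.0207, -0.026, -0.0012], [-0.0206, -0.0259, -0.0013], [-0.0, -0.0, 0.0281]]
A [[-0.0, -0.0, 0.0], [-0.0, -0.0, 0.0], [-0.0, -0.0, 0.0], [-0.0, -0.0, 0.0], [-0.0, -0.0, 0.0]]
L [[-0.0, -0.0, 0.0281], [-0.0, -0.0, 0.028], [-0.0, 0.0, 0.0117], [-0.0, 0.0, 0.0117], [-0.0, 0.0, 0.0116]]
end [693.2 -48.7 145.8]
[ 634.29885514 -159.89556577  120.22574178] [702.2378625   63.38042964 191.64249479]
```

View pics/w6.png

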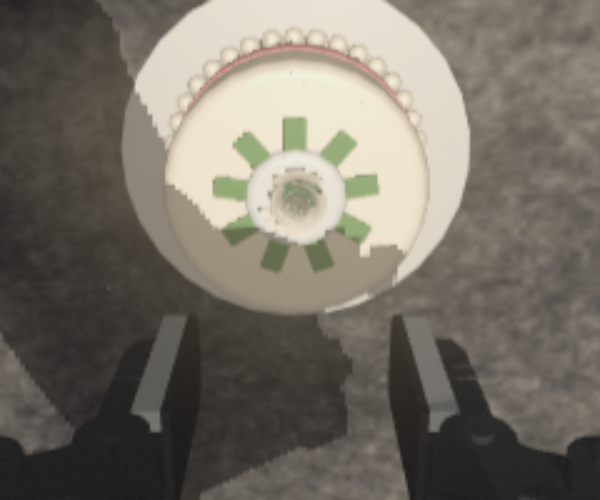

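View pics/t6.png

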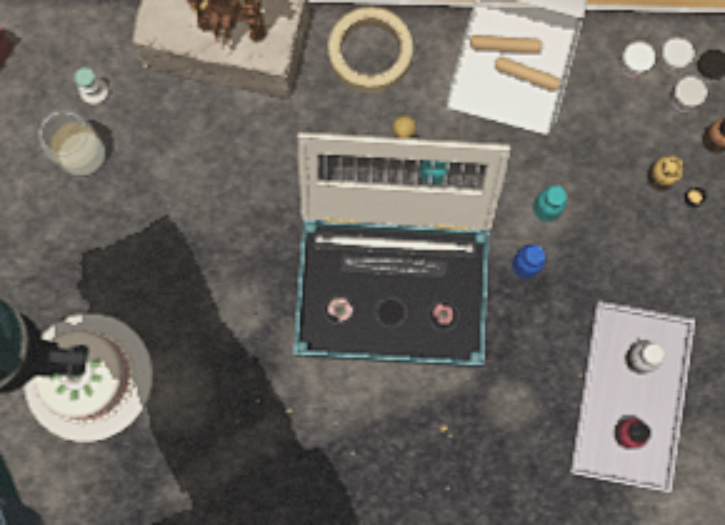

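The rose sits in the middle of the dab at (297,195), upright. The lid is open with its knob at (404,127), and the pink roses are undisturbed at (340,309) and (443,314). Both bottles stand in the tray, silver at (648,355) and ruby at (633,432). Next I'll check the knob position before grasping it again.

Run:
```python
from h import *
k,e=cam('top');im,d=get_image('top');Wt=cloud(k,e,d)
hs=cv2.cvtColor(im,cv2.COLOR_RGB2HSV)
m=np.zeros((400,640),bool);m[132:150,324:340]=1
g=m&(hs[...,1]>120);v,u=np.nonzero(g);print(g.sum(),u.mean(),v.mean(),np.round(np.nanmedian(Wt[g],0),1),np.round(np.nanmax(Wt[g],0),1))
for t in (1.75,1.8,1.85,1.9):
    kx=-147*np.cos(t)+32*np.sin(t);kz=147*np.sin(t)+32*np.cos(t)+34
    p=k@(e[:3,:3]@[468.6+147+kx,-41-.034*(147+kx),kz]+e[:3,3]);print(t,p[:2]/p[2],kz,kx)
```

```text
53 331.188679245283 140.45283018867926 [689.3 -47.3 173.1] [697.9 -36.8 178.1]
1.75 [331.1382726  146.00838539] 172.94206040968498 57.689720480441316
1.8 [331.2244413 143.883054 ] 169.8851347089159 64.56183210798605
1.85 [331.3014142  141.87159345] 166.48856693898466 71.272572778413
1.9 [331.36905069 139.97922456] 162.7608467504178 77.80516913493226
```

Call:
send_rows:
  angular:
    - [0, 0, 0]
    - [0, 0, 0]
    - [0, 0, 0]
    - [0, 0, 0]
    - [0, 0, 0]
    - [0, 0, 0]
    - [0, 0, 0]
    - [0, 0, 0]
  linear:
    - [-0.0101, -0.0132, -0.0256]
    - [-0.0101, -0.0132, -0.0257]
    - [-0.01, -0.0132, -0.0256]
    - [-0.0207, -0.026, -0.0012]
    - [-0.0207, -0.0259, -0.0013]
    - [-0.0207, -0.026, -0.0012]
    - [-0.0207, -0.0259, -0.0013]
    - [-0.0207, -0.026, -0.0012]
  claw: [0.05, 0.05, 0.05, 0.05, 0.05, 0.05, 0.05, 0.05]

```text
t: 36.7
eef_pos: [554.1, 136.4, 249.5]
eef_rot: [[-0.999, 0.035, -0.001], [0.035, 0.999, -0.0], [0.001, -0.0, -1.0]]
wrist_force: [-0.0, 0.6, 0.7]
finger_gap: 0.589
finger_force: 0.0
```

Call:
send_rows:
  angular:
    - [0, 0, 0]
    - [0, 0, 0]
    - [0, 0, 0]
    - [0, 0, 0]
    - [0, 0, 0]
    - [0, 0, 0]
    - [0, 0, 0]
    - [0, 0, 0]
  linear:
    - [-0.0207, -0.0259, -0.0013]
    - [-0.0207, -0.026, -0.0012]
    - [-0.0207, -0.0259, -0.0013]
    - [-0.0207, -0.026, -0.0012]
    - [-0.0207, -0.0259, -0.0013]
    - [-0.0207, -0.026, -0.0012]
    - [-0.0206, -0.0259, -0.0013]
    - [0, 0, 0]
  claw: [0.05, 0.05, 0.05, 0.05, 0.05, 0.05, 0.05, 0.05]

```text
t: 37.7
eef_pos: [692.9, -51.1, 257.2]
eef_rot: [[-0.999, 0.037, -0.002], [0.037, 0.999, 0.0], [0.002, 0.0, -1.0]]
wrist_force: [-1.3, 0.6, 0.6]
finger_gap: 0.585
finger_force: 0.0
```

Run:
```python
from h import *
rows([([692.6,-48.6,182],rot(178)),([692.6,-48.6,146],rot(178))],[4,4])
```

```text
A [[0.0, -0.001, -0.0], [0.0, -0.0, -0.001], [0.0, -0.001, -0.0], [0.0, -0.0, -0.001], [0.0, -0.0, 0.0], [0.0, -0.0, 0.0], [0.0, -0.0, 0.0], [0.0, -0.0, 0.0]]
L [[0.0001, 0.0006, 0.0188], [0.0001, 0.0006, 0.0188], [0.0, 0.0006, 0.0188], [0.0001, 0.0006, 0.0188], [-0.0, 0.0, 0.009], [-0.0, 0.0, 0.009], [-0.0, 0.0, 0.009], [-0.0, 0.0, 0.009]]
end [692.6 -48.6 146. ]
```

Call:
send_rows:
  angular:
    - [0, 0, 0]
    - [0, 0, 0]
    - [0, 0, 0]
    - [0, 0, 0]
    - [0, 0, 0]
    - [0, 0, 0]
    - [0, 0, 0]
    - [0, 0, 0]
  linear:
    - [0.0001, 0.0006, 0.0188]
    - [0.0001, 0.0006, 0.0188]
    - [0, 0.0006, 0.0188]
    - [0.0001, 0.0006, 0.0188]
    - [0, 0, 0.009]
    - [0, 0, 0.009]
    - [0, 0, 0.009]
    - [0, 0, 0.009]
  claw: [0.05, 0.05, 0.05, 0.05, 0.05, 0.05, 0.05, 0.05]

```text
t: 38.7
eef_pos: [692.1, -46.8, 147.7]
eef_rot: [[-0.999, 0.035, 0.0], [0.035, 0.999, -0.0], [-0.0, 0.0, -1.0]]
wrist_force: [0.0, -0.8, 0.0]
finger_gap: 0.59
finger_force: 0.0
```

Run:
```python
from h import *
s=state();print(s['t'],np.round(s['eef_pos'],1),s['finger_gap'],np.round(s['wrist_force'],1))
im,d=get_image('wrist')
cv2.imwrite('pics/w7.png',cv2.resize(cv2.cvtColor(im[120:400,180:460],cv2.COLOR_RGB2BGR),None,fx=2,fy=2))
```

```text
38.7 [692.1 -46.8 147.7] 0.589556033824261 [ 0.  -0.8  0. ]
```

View pics/w7.png

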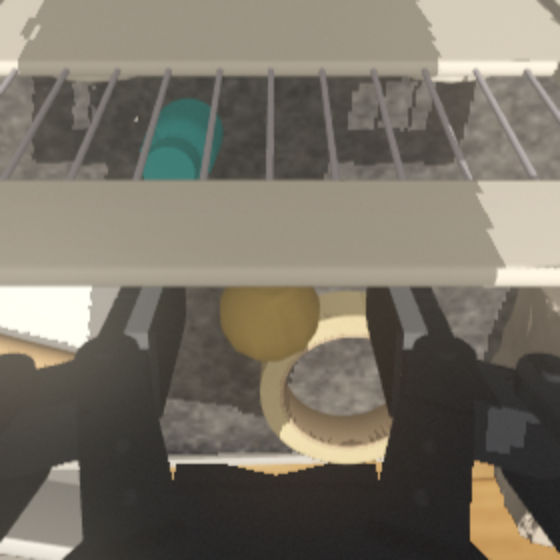

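The knob at (270,318) is between the fingers, about 2 mm to the -y side. I'll shift to it and close.

Call:
send_rows:
  angular:
    - [0, 0, 0]
    - [0, 0, 0]
    - [0, 0, 0]
    - [0, 0, 0]
    - [0, 0, 0]
    - [0, 0, 0]
    - [0, 0, 0]
    - [0, 0, 0]
  linear:
    - [0, -0.001, 0.0008]
    - [0, -0.001, 0.0008]
    - [0, 0, 0]
    - [0, 0, 0]
    - [0, 0, 0]
    - [0, 0, 0]
    - [0, 0, 0]
    - [0, 0, 0]
  claw: [0.05, 0.05, 0.035, 0.015, 0.015, 0.015, 0.015, 0.015]

```text
t: 39.75
eef_pos: [692.1, -48.4, 147.0]
eef_rot: [[-0.999, 0.034, 0.001], [0.034, 0.999, 0.0], [-0.001, 0.0, -1.0]]
wrist_force: [-0.9, 3.5, 6.3]
finger_gap: 0.262
finger_force: 58.7
```

Run:
```python
from h import *
s=state();x=np.array(s['eef_pos']);print(s['t'],np.round(x,1),s['finger_gap'],np.round(s['wrist_force'],1))
# knob radius/angle from shut grasp TCP (468.8,-40.6,48.5)
h=np.array([468.7+147,48.5-32]);a=np.array([x[0]-h[0],x[2]-h[1]])
t0=np.arctan2(32,-147)-np.arctan2(a[1],a[0]);print('theta',t0,np.hypot(*a))
n=39
way=[]
for t in np.linspace(t0,0,n+1)[1:]:
    dx=-147*np.cos(t)+32*np.sin(t)+147;dz=147*np.sin(t)+32*np.cos(t)-32
    way.append(([468.7+dx,-41-.034*dx,48.5+dz],s['eef_rot']))
rows(way,[1]*n)
```

```text
39.75 [692.1 -48.4 147. ] 0.26150089743208416 [-0.9  3.5  6.3]
theta 1.8861659952452654 151.17262117463824
A [[0.0, 0.0, 0.0], [0.0, 0.0, 0.0], [0.0, 0.0, 0.0], [0.0, 0.0, 0.0], [0.0, 0.0, 0.0], [0.0, 0.0, 0.0], [0.0, 0.0, 0.0], [0.0, 0.0, 0.0]]
L [[0.0067, -0.0002, -0.0029], [0.0066, 0.0, -0.0032], [0.0066, 0.0, -0.0029], [0.0068, 0.0, -0.0026], [0.007, 0.0, -0.0022], [0.007, 0.0, -0.0019], [0.0071, 0.0, -0.0016], [0.0072, 0.0, -0.0012]]
A [[0.0, 0.0, 0.0], [0.0, 0.0, 0.0], [0.0, 0.0, 0.0], [0.0, 0.0, 0.0], [0.0, 0.0, 0.0], [0.0, 0.0, 0.0], [0.0, 0.0, 0.0], [0.0, 0.0, 0.0]]
L [[0.0072, 0.0, -0.0009], [0.0073, -0.0, -0.0005], [0.0073, -0.0, -0.0001], [0.0072, -0.0, 0.0001], [0.0073, -0.0, 0.0006], [0.0072, -0.0, 0.0009], [0.0072, -0.0, 0.0012], [0.0071, -0.0, 0.0016]]
A [[0.0, 0.0, 0.0], [0.0, 0.0, 0.0], [0.0, 0.0, 0.0], [0.0, 0.0, 0.0], [0.0, 0.0, 0.0], [0.0, 0.0, 0.0], [0.0, 0.0, 0.0], [0.0, 0.0, 0.0]]
L [[0.007, -0.0, 0.0019], [0.0069, -0.0, 0.0023], [0.0068, -0.0, 0.0026], [0.0067, -0.0, 0.0029], [0.0065, -0.0, 0.0032], [0.0064, -0.0001, 0.0036], [0.0062, 0.0, 0.0038], [0.0059, 0.0, 0.0042]]
A [[0.0, 0.0, 0.0], [0.0, 0.0, 0.0], [0.0, 0.0, 0.0], [0.0, 0.0, 0.0], [0.0, 0.0, 0.0], [0.0, 0.0, 0.0], [0.0, 0.0, 0.0], [0.0, 0.0, 0.0]]
L [[0.0058, 0.0, 0.0044], [0.0056, 0.0, 0.0047], [0.0053, 0.0, 0.005], [0.0051, 0.0, 0.0052], [0.0048, 0.0, 0.0054], [0.0045, 0.0, 0.0057], [0.0043, 0.0, 0.0059], [0.004, -0.0, 0.0061]]
A [[0.0, 0.0, 0.0], [0.0, 0.0, 0.0], [0.0, 0.0, 0.0], [0.0, 0.0, 0.0], [0.0, 0.0, 0.0], [0.0, 0.0, 0.0], [0.0, 0.0, 0.0]]
L [[0.0036, -0.0, 0.0063], [0.0034, -0.0, 0.0064], [0.0031, -0.0, 0.0066], [0.0027, -0.0, 0.0068], [0.0024, -0.0, 0.0068], [0.0021, -0.0, 0.007], [0.0017, -0.0, 0.0071]]
end [468.7 -41.   48.5]
```

Call:
send_rows:
  angular:
    - [0, 0, 0]
    - [0, 0, 0]
    - [0, 0, 0]
    - [0, 0, 0]
    - [0, 0, 0]
    - [0, 0, 0]
    - [0, 0, 0]
    - [0, 0, 0]
  linear:
    - [0.0067, 0, -0.0029]
    - [0.0066, 0.0, -0.0032]
    - [0.0066, 0.0, -0.0029]
    - [0.0068, 0.0, -0.0026]
    - [0.007, 0.0, -0.0022]
    - [0.007, 0.0, -0.0019]
    - [0.0071, 0.0, -0.0016]
    - [0.0072, 0.0, -0.0012]
  claw: [0.015, 0.015, 0.015, 0.015, 0.015, 0.015, 0.015, 0.015]

```text
t: 40.75
eef_pos: [638.3, -46.6, 166.5]
eef_rot: [[-0.999, 0.034, 0.004], [0.034, 0.999, 0.0], [-0.004, 0.0, -1.0]]
wrist_force: [3.7, 4.4, 10.8]
finger_gap: 0.261
finger_force: 59.3
```

Call:
send_rows:
  angular:
    - [0, 0, 0]
    - [0, 0, 0]
    - [0, 0, 0]
    - [0, 0, 0]
    - [0, 0, 0]
    - [0, 0, 0]
    - [0, 0, 0]
    - [0, 0, 0]
  linear:
    - [0.0072, 0.0, -0.0009]
    - [0.0073, 0, -0.0005]
    - [0.0073, 0, -0.0001]
    - [0.0072, 0, 0.0001]
    - [0.0073, 0, 0.0006]
    - [0.0072, 0, 0.0009]
    - [0.0072, 0, 0.0012]
    - [0.0071, 0, 0.0016]
  claw: [0.015, 0.015, 0.015, 0.015, 0.015, 0.015, 0.015, 0.015]

```text
t: 41.75
eef_pos: [580.0, -44.5, 163.9]
eef_rot: [[-0.999, 0.034, 0.004], [0.034, 0.999, 0.0], [-0.004, 0.0, -1.0]]
wrist_force: [-3.3, 4.8, 17.7]
finger_gap: 0.264
finger_force: 61.0
```

Call:
send_rows:
  angular:
    - [0, 0, 0]
    - [0, 0, 0]
    - [0, 0, 0]
    - [0, 0, 0]
    - [0, 0, 0]
    - [0, 0, 0]
    - [0, 0, 0]
    - [0, 0, 0]
  linear:
    - [0.007, 0, 0.0019]
    - [0.0069, 0, 0.0023]
    - [0.0068, 0, 0.0026]
    - [0.0067, 0, 0.0029]
    - [0.0065, 0, 0.0032]
    - [0.0064, 0, 0.0036]
    - [0.0062, 0.0, 0.0038]
    - [0.0059, 0.0, 0.0042]
  claw: [0.015, 0.015, 0.015, 0.015, 0.015, 0.015, 0.015, 0.015]

```text
t: 42.75
eef_pos: [525.9, -42.6, 138.2]
eef_rot: [[-0.999, 0.035, -0.0], [0.035, 0.999, 0.0], [0.0, 0.0, -1.0]]
wrist_force: [-9.3, 4.0, 14.7]
finger_gap: 0.263
finger_force: 61.9
```

Call:
send_rows:
  angular:
    - [0, 0, 0]
    - [0, 0, 0]
    - [0, 0, 0]
    - [0, 0, 0]
    - [0, 0, 0]
    - [0, 0, 0]
    - [0, 0, 0]
    - [0, 0, 0]
  linear:
    - [0.0058, 0.0, 0.0044]
    - [0.0056, 0.0, 0.0047]
    - [0.0053, 0.0, 0.005]
    - [0.0051, 0.0, 0.0052]
    - [0.0048, 0.0, 0.0054]
    - [0.0045, 0.0, 0.0057]
    - [0.0043, 0.0, 0.0059]
    - [0.004, 0, 0.0061]
  claw: [0.015, 0.015, 0.015, 0.015, 0.015, 0.015, 0.015, 0.015]

```text
t: 43.75
eef_pos: [486.3, -41.2, 95.0]
eef_rot: [[-0.999, 0.035, -0.001], [0.035, 0.999, 0.001], [0.001, 0.001, -1.0]]
wrist_force: [-5.0, 4.4, 3.9]
finger_gap: 0.262
finger_force: 61.6
```

Call:
send_rows:
  angular:
    - [0, 0, 0]
    - [0, 0, 0]
    - [0, 0, 0]
    - [0, 0, 0]
    - [0, 0, 0]
    - [0, 0, 0]
    - [0, 0, 0]
    - [0, 0, 0]
  linear:
    - [0.0036, 0, 0.0063]
    - [0.0034, 0, 0.0064]
    - [0.0031, 0, 0.0066]
    - [0.0027, 0, 0.0068]
    - [0.0024, 0, 0.0068]
    - [0.0021, 0, 0.006]
    - [0.0017, 0, 0.005]
    - [0, 0, 0.002]
  claw: [0.015, 0.015, 0.015, 0.015, 0.015, 0.015, 0.015, 0.015]

```text
t: 44.75
eef_pos: [467.7, -40.6, 48.9]
eef_rot: [[-0.999, 0.035, -0.001], [0.035, 0.999, 0.001], [0.001, 0.001, -1.0]]
wrist_force: [-4.9, 6.0, 2.3]
finger_gap: 0.26
finger_force: 61.5
```

Call:
send_rows:
  angular:
    - [0, 0, 0]
    - [0, 0, 0]
    - [0, 0, 0]
    - [0, 0, 0]
    - [0, 0, 0]
    - [0, 0, 0]
    - [0, 0, 0]
    - [0, 0, 0]
  linear:
    - [0, 0, 0.0005]
    - [0, 0, 0]
    - [0, 0, 0.0005]
    - [0, 0, 0]
    - [0, 0, 0.0003]
    - [0, 0, 0]
    - [0, 0, 0]
    - [0, 0, 0]
  claw: [0.015, 0.015, 0.015, 0.015, 0.015, 0.015, 0.015, 0.015]

```text
t: 45.75
eef_pos: [467.4, -40.6, 47.8]
eef_rot: [[-0.999, 0.035, -0.002], [0.035, 0.999, 0.001], [0.002, 0.001, -1.0]]
wrist_force: [-6.0, 5.3, 3.2]
finger_gap: 0.259
finger_force: 61.7
```

Call:
send_rows:
  angular:
    - [0, 0, 0]
    - [0, 0, 0]
    - [0, 0, 0]
    - [0, 0, 0]
    - [0, 0, 0]
    - [0, 0, 0]
    - [0, 0, 0]
    - [0, 0, 0]
  linear:
    - [0, 0, 0.0005]
    - [0, 0, 0]
    - [0, 0, 0.0005]
    - [0, 0, 0]
    - [0, 0, 0.0005]
    - [0, 0, 0]
    - [0, 0, 0]
    - [0, 0, 0]
  claw: [0.015, 0.015, 0.015, 0.015, 0.015, 0.015, 0.015, 0.015]

```text
t: 46.75
eef_pos: [467.5, -40.6, 47.4]
eef_rot: [[-0.999, 0.035, -0.001], [0.035, 0.999, 0.0], [0.001, 0.0, -1.0]]
wrist_force: [-14.2, 6.9, 30.3]
finger_gap: 0.259
finger_force: 64.0
```

Run:
```python
from h import *
k,e=cam('top');im,d=get_image('top');W=cloud(k,e,d)
A=np.load('pics/top0_d.npy');W0=cloud(k,e,A)
# lid right/left front corner heights, now against start
for x0,y0 in ((475,40),(475,-130),(520,60),(520,-148),(590,-43)):
    f=lambda W:np.nanmedian(W[(abs(W[...,0]-x0)<10)&(abs(W[...,1]-y0)<6)&(W[...,2]<120)][:,2])
    try: print(x0,y0,f(W),f(W0))
    except Exception as ex: print(ex)
```

```text
475 40 nan 39.41243079967944
475 -130 nan 39.59370795810523
520 60 39.29350428592437 40.25679259098007
520 -148 nan 40.04418031626196
590 -43 nan 39.584625620530986
  return np.nanmean(a, axis, out=out, keepdims=keepdims)
```

The press force has built to 30 N, so the lid is seated. I'll ease off, release and fetch the silver bottle.

Call:
send_rows:
  angular:
    - [0, 0, 0]
    - [0, 0, 0]
    - [0, 0, 0]
    - [0, 0, 0]
    - [0, 0, 0]
    - [0, 0, 0]
    - [0, 0, 0]
    - [0, 0, 0]
  linear:
    - [0, 0, -0.001]
    - [0, 0, 0]
    - [0, 0, 0]
    - [0, 0, 0]
    - [0, 0, -0.01]
    - [0, 0, -0.025]
    - [0, 0, -0.03]
    - [0, 0, -0.03]
  claw: [0.015, 0.03, 0.055, 0.055, 0.055, 0.055, 0.055, 0.055]

```text
t: 47.8
eef_pos: [468.4, -41.0, 144.1]
eef_rot: [[-0.999, 0.035, 0.0], [0.035, 0.999, -0.0], [-0.0, -0.0, -1.0]]
wrist_force: [0.7, 0.7, -0.7]
finger_gap: 0.645
finger_force: 0.0
```

Run:
```python
from h import *
s=state();print(s['t'],np.round(s['eef_pos'],1),s['finger_gap'],np.round(s['wrist_force'],1))
P=[466,-338.4];Q=[574.3,14.0]
rows([([*P,130],rot(170.7)),([*P,11.5],rot(170.7))],[9,7])
print('then')
rows([([*P,120],rot(170.7)),([*Q,120],rot(178)),([*Q,62],rot(178))],[4,13,4],rot(170.7),[*P,11.5])
```

```text
47.8 [468.4 -41.  144.1] 0.6450802046578922 [ 0.7  0.7 -0.7]
A [[-0.0, 0.0, 0.014], [-0.0, 0.0, 0.014], [-0.0, 0.0, 0.014], [-0.0, 0.0, 0.014], [-0.0, 0.0, 0.014], [-0.0, 0.0, 0.014], [-0.0, 0.0, 0.015], [-0.0, 0.0, 0.014]]
L [[-0.0009, -0.033, 0.0016], [-0.0013, -0.033, 0.0016], [-0.0018, -0.033, 0.0016], [-0.0023, -0.033, 0.0016], [-0.0027, -0.0329, 0.0016], [-0.0032, -0.0329, 0.0015], [-0.0036, -0.0329, 0.0016], [-0.0042, -0.0328, 0.0015]]
A [[-0.0, 0.001, 0.015], [-0.0, -0.0, -0.0], [-0.0, -0.0, -0.0], [-0.0, -0.0, -0.0], [-0.0, -0.0, -0.0], [-0.0, -0.0, -0.0], [-0.0, -0.0, -0.0], [-0.0, -0.0, -0.0]]
L [[-0.0046, -0.0327, 0.0016], [-0.0, 0.0, 0.0169], [-0.0, 0.0, 0.0169], [-0.0, 0.0, 0.0169], [-0.0, 0.0, 0.0169], [-0.0, 0.0, 0.017], [-0.0, 0.0, 0.0169], [-0.0, 0.0, 0.017]]
end [ 466.  -338.4   11.5]
then
A [[0.0, 0.0, 0.0], [0.0, 0.0, 0.0], [0.0, 0.0, 0.0], [0.0, 0.0, 0.0], [0.0, 0.0, -0.01], [0.0, 0.0, -0.01], [0.0, 0.0, -0.01], [0.0, 0.0, -0.01]]
L [[0.0, 0.0, -0.0271], [0.0, 0.0, -0.0271], [0.0, 0.0, -0.0272], [0.0, 0.0, -0.0271], [-0.0038, 0.0281, -0.0], [-0.0041, 0.0281, -0.0], [-0.0044, 0.028, -0.0], [-0.0047, 0.028, -0.0]]
A [[0.0, 0.0, -0.01], [0.0, 0.0, -0.01], [0.0, 0.0, -0.01], [0.0, 0.0, -0.01], [0.0, 0.0, -0.009], [0.0, 0.0, -0.01], [0.0, 0.0, -0.009], [0.0, 0.0, -0.01]]
L [[-0.005, 0.0279, -0.0], [-0.0052, 0.0279, -0.0], [-0.0055, 0.0278, -0.0], [-0.0058, 0.0278, -0.0], [-0.0061, 0.0277, -0.0], [-0.0063, 0.0276, -0.0], [-0.0066, 0.0276, -0.0], [-0.0069, 0.0275, -0.0]]
A [[0.0, 0.0, -0.009], [0.0, 0.0, -0.0], [0.0, 0.0, -0.0], [0.0, 0.0, -0.0], [0.0, 0.0, -0.0]]
L [[-0.0071, 0.0274, -0.0], [-0.0, 0.0, 0.0145], [-0.0, 0.0, 0.0145], [-0.0, 0.0, 0.0145], [-0.0, 0.0, 0.0145]]
end [574.3  14.   62. ]
```

Call:
send_rows:
  angular:
    - [0, 0, 0.014]
    - [0, 0, 0.014]
    - [0, 0, 0.014]
    - [0, 0, 0.014]
    - [0, 0, 0.014]
    - [0, 0, 0.014]
    - [0, 0, 0.015]
    - [0, 0, 0.014]
  linear:
    - [-0.0009, -0.033, 0.0016]
    - [-0.0013, -0.033, 0.0016]
    - [-0.0018, -0.033, 0.0016]
    - [-0.0023, -0.033, 0.0016]
    - [-0.0027, -0.0329, 0.0016]
    - [-0.0032, -0.0329, 0.0015]
    - [-0.0036, -0.0329, 0.0016]
    - [-0.0042, -0.0328, 0.0015]
  claw: [0.062, 0.062, 0.062, 0.062, 0.062, 0.062, 0.062, 0.062]

```text
t: 48.8
eef_pos: [466.2, -306.6, 130.5]
eef_rot: [[-0.989, 0.148, 0.0], [0.148, 0.989, -0.0], [-0.0, -0.0, -1.0]]
wrist_force: [0.4, 0.8, -0.8]
finger_gap: 0.727
finger_force: 0.0
```

Call:
send_rows:
  angular:
    - [0, 0, 0.015]
    - [0, 0, 0]
    - [0, 0, 0]
    - [0, 0, 0]
    - [0, 0, 0]
    - [0, 0, 0]
    - [0, 0, 0]
    - [0, 0, 0]
  linear:
    - [-0.0046, -0.0327, 0.0016]
    - [0, 0, 0.0169]
    - [0, 0, 0.0169]
    - [0, 0, 0.0169]
    - [0, 0, 0.0169]
    - [0, 0, 0.017]
    - [0, 0, 0.0169]
    - [0, 0, 0.016]
  claw: [0.062, 0.062, 0.062, 0.062, 0.062, 0.062, 0.062, 0.062]

```text
t: 49.8
eef_pos: [466.2, -338.6, 10.8]
eef_rot: [[-0.987, 0.162, 0.0], [0.162, 0.987, -0.0], [-0.0, -0.0, -1.0]]
wrist_force: [0.0, -0.8, -0.4]
finger_gap: 0.724
finger_force: 0.0
```

Call:
send_rows:
  angular:
    - [0, 0, 0]
    - [0, 0, 0]
    - [0, 0, 0]
    - [0, 0, 0]
    - [0, 0, 0]
    - [0, 0, 0]
    - [0, 0, 0]
    - [0, 0, 0]
  linear:
    - [0, 0, 0]
    - [0, 0, 0]
    - [0, 0, 0]
    - [0, 0, 0]
    - [0, 0, 0]
    - [0, 0, 0]
    - [0, 0, 0]
    - [0, 0, 0]
  claw: [0.062, 0.02, 0.02, 0.02, 0.02, 0.02, 0.02, 0.02]

```text
t: 50.8
eef_pos: [466.4, -338.8, 11.9]
eef_rot: [[-0.987, 0.162, 0.001], [0.162, 0.987, -0.001], [-0.001, -0.001, -1.0]]
wrist_force: [-0.8, 0.9, 5.8]
finger_gap: 0.388
finger_force: 59.2
```

Run:
```python
from h import *
k,e=cam('top');im,d=get_image('top');W=cloud(k,e,d)
W0=cloud(k,e,np.load('pics/top0_d.npy'))
for x0,y0 in ((463,40),(463,-130),(463,20),(500,60),(500,-148),(590,-43),(610,-43)):
    f=lambda W:np.nanmedian(W[(abs(W[...,0]-x0)<8)&(abs(W[...,1]-y0)<6)&(W[...,2]<120)&(W[...,2]>20)][:,2])
    print(x0,y0,round(f(W),1),round(f(W0),1))
hs=cv2.cvtColor(im,cv2.COLOR_RGB2HSV);m=np.zeros((400,640),bool);m[172:240,283:370]=1
c=cv2.findContours(((hs[...,2]>170)&m).astype(np.uint8),0,1)[0];c=max(c,key=cv2.contourArea)[:,0]
print(cv2.minAreaRect(plane(k,e,c,40)[:,:2].astype(np.float32)))
```

```text
463 40 nan 40.5
463 -130 nan 40.7
463 20 nan 40.6
500 60 40.2 40.1
500 -148 39.7 39.8
590 -43 40.2 39.6
610 -43 38.7 40.3
((542.7840576171875, -43.0111083984375), (224.94715881347656, 148.6038360595703), 88.08768463134766)
  return np.nanmean(a, axis, out=out, keepdims=keepdims)
```

The lid heights match those at the start, so it is shut. Carrying the silver bottle back to its ring on the +y side.

Call:
send_rows:
  angular:
    - [0, 0, 0]
    - [0, 0, 0]
    - [0, 0, 0]
    - [0, 0, 0]
    - [0, 0, -0.01]
    - [0, 0, -0.01]
    - [0, 0, -0.01]
    - [0, 0, -0.01]
  linear:
    - [0, 0, -0.0271]
    - [0, 0, -0.0271]
    - [0, 0, -0.0272]
    - [0, 0, -0.0271]
    - [-0.0038, 0.0281, 0]
    - [-0.0041, 0.0281, 0]
    - [-0.0044, 0.028, 0]
    - [-0.0047, 0.028, 0]
  claw: [0.02, 0.02, 0.02, 0.02, 0.02, 0.02, 0.02, 0.02]

```text
t: 51.85
eef_pos: [499.7, -229.1, 120.0]
eef_rot: [[-0.992, 0.122, 0.001], [0.122, 0.992, -0.001], [-0.001, -0.0, -1.0]]
wrist_force: [-0.4, 0.3, -0.0]
finger_gap: 0.391
finger_force: 59.7
```

Call:
send_rows:
  angular:
    - [0, 0, -0.01]
    - [0, 0, -0.01]
    - [0, 0, -0.01]
    - [0, 0, -0.01]
    - [0, 0, -0.009]
    - [0, 0, -0.01]
    - [0, 0, -0.009]
    - [0, 0, -0.01]
  linear:
    - [-0.005, 0.0279, 0]
    - [-0.0052, 0.0279, 0]
    - [-0.0055, 0.0278, 0]
    - [-0.0058, 0.0278, 0]
    - [-0.0061, 0.0277, 0]
    - [-0.0063, 0.0276, 0]
    - [-0.0066, 0.0276, 0]
    - [-0.0069, 0.0275, 0]
  claw: [0.02, 0.02, 0.02, 0.02, 0.02, 0.02, 0.02, 0.02]

```text
t: 52.85
eef_pos: [566.5, -12.2, 120.0]
eef_rot: [[-0.999, 0.044, 0.001], [0.044, 0.999, -0.0], [-0.001, -0.0, -1.0]]
wrist_force: [1.5, 0.4, -0.3]
finger_gap: 0.389
finger_force: 59.7
```

Call:
send_rows:
  angular:
    - [0, 0, -0.009]
    - [0, 0, 0]
    - [0, 0, 0]
    - [0, 0, 0]
    - [0, 0, 0]
    - [0, 0, 0]
    - [0, 0, 0]
    - [0, 0, 0]
  linear:
    - [-0.0071, 0.0274, 0]
    - [0, 0, 0.0145]
    - [0, 0, 0.0145]
    - [0, 0, 0.0145]
    - [0, 0, 0.0145]
    - [0, 0, 0]
    - [0, 0, 0]
    - [0, 0, 0]
  claw: [0.02, 0.02, 0.02, 0.02, 0.02, 0.02, 0.02, 0.02]

```text
t: 53.85
eef_pos: [574.8, 13.8, 61.8]
eef_rot: [[-0.999, 0.036, 0.001], [0.036, 0.999, -0.0], [-0.001, -0.0, -1.0]]
wrist_force: [0.5, -0.5, -0.3]
finger_gap: 0.392
finger_force: 59.7
```

Call:
send_rows:
  angular:
    - [0, 0, 0]
    - [0, 0, 0]
    - [0, 0, 0]
    - [0, 0, 0]
    - [0, 0, 0]
    - [0, 0, 0]
    - [0, 0, 0]
    - [0, 0, 0]
  linear:
    - [0, 0.001, 0.005]
    - [0, 0, 0.004]
    - [0, 0, 0.002]
    - [0, 0, 0.0007]
    - [0, 0, 0.0007]
    - [0, 0, 0]
    - [0, 0, 0]
    - [0, 0, 0]
  claw: [0.02, 0.02, 0.02, 0.02, 0.02, 0.02, 0.02, 0.02]

```text
t: 54.85
eef_pos: [574.4, 15.0, 49.4]
eef_rot: [[-0.999, 0.036, 0.0], [0.036, 0.999, -0.0], [-0.0, -0.0, -1.0]]
wrist_force: [-2.6, -0.1, 6.5]
finger_gap: 0.389
finger_force: 60.2
```

Contact is 6.5 N at the expected height. I'll release, rise and fetch the ruby bottle.

Call:
send_rows:
  angular:
    - [0, 0, 0]
    - [0, 0, 0]
    - [0, 0, 0]
    - [0, 0, 0]
    - [0, 0, 0]
    - [0, 0, 0]
    - [0, 0, 0]
    - [0, 0, 0]
  linear:
    - [0, 0, 0]
    - [0, 0, 0]
    - [0, 0, 0]
    - [0, 0, 0]
    - [0, 0, -0.015]
    - [0, 0, -0.025]
    - [0, 0, -0.025]
    - [0, 0, -0.025]
  claw: [0.035, 0.05, 0.062, 0.062, 0.062, 0.062, 0.062, 0.062]

```text
t: 55.85
eef_pos: [574.6, 14.9, 140.8]
eef_rot: [[-0.999, 0.036, 0.001], [0.036, 0.999, -0.0], [-0.001, -0.0, -1.0]]
wrist_force: [0.7, 0.1, 0.4]
finger_gap: 0.725
finger_force: 0.0
```

Run:
```python
from h import *
s=state();print(s['t'],np.round(s['eef_pos'],1),s['finger_gap'],np.round(s['wrist_force'],1))
P=[377,-322.8];Q=[571.3,-103]
rows([([*P,130],rot(170.7)),([*P,11.7],rot(170.7))],[11,5])
print('then')
rows([([*P,120],rot(170.7)),([*Q,120],rot(178)),([*Q,62],rot(178))],[4,10,4],rot(170.7),[*P,11.7])
```

```text
55.85 [574.6  14.9 140.8] 0.7250655122246353 [0.7 0.1 0.4]
A [[-0.0, 0.0, 0.012], [-0.0, 0.0, 0.011], [-0.0, 0.0, 0.012], [-0.0, 0.0, 0.011], [-0.0, 0.0, 0.012], [-0.0, 0.0, 0.011], [-0.0, 0.0, 0.012], [0.0, 0.0, 0.011]]
L [[0.0169, -0.0313, 0.001], [0.0165, -0.0315, 0.001], [0.0161, -0.0317, 0.001], [0.0157, -0.0319, 0.001], [0.0154, -0.0321, 0.001], [0.015, -0.0323, 0.0009], [0.0147, -0.0324, 0.001], [0.0143, -0.0326, 0.0009]]
A [[0.0, 0.0, 0.012], [0.0, 0.0, 0.011], [0.0, 0.001, 0.012], [0.0, -0.0, -0.0], [0.0, -0.0, -0.0], [0.0, -0.0, -0.0], [0.0, -0.0, -0.0], [0.0, -0.0, -0.0]]
L [[0.0139, -0.0327, 0.001], [0.0135, -0.0329, 0.0009], [0.0131, -0.0331, 0.001], [-0.0, 0.0, 0.0237], [-0.0, 0.0, 0.0236], [-0.0, 0.0, 0.0237], [-0.0, 0.0, 0.0236], [-0.0, 0.0, 0.0237]]
end [ 377.  -322.8   11.7]
then
A [[0.0, 0.0, 0.0], [0.0, 0.0, 0.0], [0.0, 0.0, 0.0], [0.0, 0.0, 0.0], [0.0, 0.0, -0.013], [0.0, 0.0, -0.013], [0.0, 0.0, -0.013], [0.0, 0.0, -0.013]]
L [[0.0, 0.0, -0.0271], [0.0, 0.0, -0.0271], [0.0, 0.0, -0.0271], [0.0, 0.0, -0.027], [-0.0156, 0.0248, -0.0], [-0.0159, 0.0246, -0.0], [-0.0163, 0.0244, -0.0], [-0.0166, 0.0242, -0.0]]
A [[0.0, 0.0, -0.013], [0.0, 0.0, -0.012], [0.0, 0.0, -0.013], [0.0, 0.0, -0.012], [0.0, 0.0, -0.013], [0.0, 0.0, -0.012], [0.0, 0.0, -0.0], [0.0, 0.0, -0.0]]
L [[-0.0169, 0.024, -0.0], [-0.0172, 0.0238, -0.0], [-0.0175, 0.0236, -0.0], [-0.0178, 0.0233, -0.0], [-0.0181, 0.0231, -0.0], [-0.0183, 0.0229, -0.0], [-0.0, -0.0, 0.0145], [-0.0, -0.0, 0.0145]]
A [[0.0, 0.0, -0.0], [0.0, 0.0, -0.0]]
L [[-0.0, -0.0, 0.0145], [-0.0, -0.0, 0.0145]]
end [ 571.3 -103.    62. ]
```

Call:
send_rows:
  angular:
    - [0, 0, 0.012]
    - [0, 0, 0.011]
    - [0, 0, 0.012]
    - [0, 0, 0.011]
    - [0, 0, 0.012]
    - [0, 0, 0.011]
    - [0, 0, 0.012]
    - [0, 0, 0.011]
  linear:
    - [0.0169, -0.0313, 0.001]
    - [0.0165, -0.0315, 0.001]
    - [0.0161, -0.0317, 0.001]
    - [0.0157, -0.0319, 0.001]
    - [0.0154, -0.0321, 0.001]
    - [0.015, -0.0323, 0.0009]
    - [0.0147, -0.0324, 0.001]
    - [0.0143, -0.0326, 0.0009]
  claw: [0.062, 0.062, 0.062, 0.062, 0.062, 0.062, 0.062, 0.062]

```text
t: 56.85
eef_pos: [430.3, -231.8, 132.2]
eef_rot: [[-0.992, 0.128, 0.001], [0.128, 0.992, -0.001], [-0.001, -0.001, -1.0]]
wrist_force: [-0.1, 0.3, 0.5]
finger_gap: 0.727
finger_force: 0.0
```

Call:
send_rows:
  angular:
    - [0, 0, 0.012]
    - [0, 0, 0.011]
    - [0, 0, 0.012]
    - [0, 0, 0]
    - [0, 0, 0]
    - [0, 0, 0]
    - [0, 0, 0]
    - [0, 0, 0]
  linear:
    - [0.0139, -0.0327, 0.001]
    - [0.0135, -0.0329, 0.0009]
    - [0.0131, -0.0331, 0.001]
    - [0, 0, 0.028]
    - [0, 0, 0.028]
    - [0, 0, 0.026]
    - [0, 0, 0.02]
    - [0, 0, 0.016]
  claw: [0.062, 0.062, 0.062, 0.062, 0.062, 0.062, 0.062, 0.062]

```text
t: 57.85
eef_pos: [377.1, -323.0, 10.3]
eef_rot: [[-0.987, 0.162, 0.0], [0.162, 0.987, -0.0], [-0.0, -0.0, -1.0]]
wrist_force: [-0.2, 0.2, -0.7]
finger_gap: 0.73
finger_force: 0.0
```

Call:
send_rows:
  angular:
    - [0, 0, 0]
    - [0, 0, 0]
    - [0, 0, 0]
    - [0, 0, 0]
    - [0, 0, 0]
    - [0, 0, 0]
    - [0, 0, 0]
    - [0, 0, 0]
  linear:
    - [0, 0, 0]
    - [0, 0, 0]
    - [0, 0, 0]
    - [0, 0, 0]
    - [0, 0, 0]
    - [0, 0, 0]
    - [0, 0, 0]
    - [0, 0, 0]
  claw: [0.062, 0.02, 0.02, 0.02, 0.02, 0.02, 0.02, 0.02]

```text
t: 58.85
eef_pos: [377.3, -323.3, 11.4]
eef_rot: [[-0.987, 0.162, 0.001], [0.162, 0.987, -0.001], [-0.001, -0.001, -1.0]]
wrist_force: [-0.9, 1.7, 7.7]
finger_gap: 0.39
finger_force: 58.8
```

Call:
send_rows:
  angular:
    - [0, 0, 0]
    - [0, 0, 0]
    - [0, 0, 0]
    - [0, 0, 0]
    - [0, 0, -0.013]
    - [0, 0, -0.013]
    - [0, 0, -0.013]
    - [0, 0, -0.013]
  linear:
    - [0, 0, -0.0271]
    - [0, 0, -0.0271]
    - [0, 0, -0.0271]
    - [0, 0, -0.027]
    - [-0.0156, 0.0248, 0]
    - [-0.0159, 0.0246, 0]
    - [-0.0163, 0.0244, 0]
    - [-0.0166, 0.0242, 0]
  claw: [0.02, 0.02, 0.02, 0.02, 0.02, 0.02, 0.02, 0.02]

```text
t: 59.85
eef_pos: [455.3, -234.3, 119.2]
eef_rot: [[-0.994, 0.11, 0.001], [0.11, 0.994, -0.001], [-0.001, -0.0, -1.0]]
wrist_force: [-0.2, -0.5, -0.3]
finger_gap: 0.384
finger_force: 59.7
```

Call:
send_rows:
  angular:
    - [0, 0, -0.013]
    - [0, 0, -0.012]
    - [0, 0, -0.013]
    - [0, 0, -0.012]
    - [0, 0, -0.013]
    - [0, 0, -0.012]
    - [0, 0, 0]
    - [0, 0, 0]
  linear:
    - [-0.0169, 0.024, 0]
    - [-0.0172, 0.0238, 0]
    - [-0.0175, 0.0236, 0]
    - [-0.0178, 0.0233, 0]
    - [-0.0181, 0.0231, 0]
    - [-0.0183, 0.0229, 0]
    - [0, 0, 0.0145]
    - [0, 0, 0.0145]
  claw: [0.02, 0.02, 0.02, 0.02, 0.02, 0.02, 0.02, 0.02]

```text
t: 60.85
eef_pos: [570.9, -103.3, 88.8]
eef_rot: [[-0.999, 0.036, -0.0], [0.036, 0.999, -0.0], [0.0, -0.0, -1.0]]
wrist_force: [0.0, -0.2, -0.7]
finger_gap: 0.392
finger_force: 59.8
```

Call:
send_rows:
  angular:
    - [0, 0, 0]
    - [0, 0, 0]
    - [0, 0, 0]
    - [0, 0, 0]
    - [0, 0, 0]
    - [0, 0, 0]
    - [0, 0, 0]
    - [0, 0, 0]
  linear:
    - [0, 0, 0.0145]
    - [0, 0, 0.0145]
    - [0, 0, 0.004]
    - [0, 0, 0]
    - [0, 0, 0]
    - [0, 0, 0]
    - [0, 0, 0]
    - [0, 0, 0]
  claw: [0.02, 0.02, 0.02, 0.02, 0.02, 0.02, 0.02, 0.02]

```text
t: 61.85
eef_pos: [571.3, -103.1, 56.6]
eef_rot: [[-0.999, 0.036, 0.0], [0.036, 0.999, -0.0], [-0.0, -0.0, -1.0]]
wrist_force: [0.3, -0.1, -0.7]
finger_gap: 0.388
finger_force: 59.8
```

Call:
send_rows:
  angular:
    - [0, 0, 0]
    - [0, 0, 0]
    - [0, 0, 0]
    - [0, 0, 0]
    - [0, 0, 0]
    - [0, 0, 0]
    - [0, 0, 0]
    - [0, 0, 0]
  linear:
    - [0, 0, 0.003]
    - [0, 0, 0.002]
    - [0, 0, 0.0015]
    - [0, 0, 0.0007]
    - [0, 0, 0.0006]
    - [0, 0, 0]
    - [0, 0, 0]
    - [0, 0, 0]
  claw: [0.02, 0.02, 0.02, 0.02, 0.02, 0.02, 0.02, 0.02]

```text
t: 62.85
eef_pos: [571.3, -103.1, 48.9]
eef_rot: [[-0.999, 0.036, 0.0], [0.036, 0.999, -0.0], [-0.0, -0.0, -1.0]]
wrist_force: [-1.1, 0.3, 6.1]
finger_gap: 0.386
finger_force: 59.9
```

Seated. I'll release it, then rise and back off toward the robot for a final look.

Call:
send_rows:
  angular:
    - [0, 0, 0]
    - [0, 0, 0]
    - [0, 0, 0]
    - [0, 0, 0]
    - [0, 0, 0]
    - [0, 0, 0]
    - [0, 0, 0]
    - [0, 0, 0]
  linear:
    - [0, 0, 0]
    - [0, 0, 0]
    - [0, 0, 0]
    - [0, 0, 0]
    - [0, 0, -0.015]
    - [0, 0, -0.03]
    - [0, 0, -0.035]
    - [0, 0, -0.035]
  claw: [0.035, 0.05, 0.062, 0.062, 0.062, 0.062, 0.062, 0.062]

```text
t: 63.85
eef_pos: [571.2, -103.1, 165.9]
eef_rot: [[-0.999, 0.036, 0.001], [0.036, 0.999, -0.0], [-0.001, -0.0, -1.0]]
wrist_force: [0.1, -0.5, 0.2]
finger_gap: 0.729
finger_force: 0.0
```

Call:
send_rows:
  angular:
    - [0, 0, 0]
    - [0, 0, 0]
    - [0, 0, 0]
    - [0, 0, 0]
    - [0, 0, 0]
    - [0, 0, 0]
    - [0, 0, 0]
    - [0, 0, 0]
  linear:
    - [0.015, -0.02, -0.02]
    - [0.025, -0.025, -0.02]
    - [0.03, -0.03, 0]
    - [0.03, -0.03, 0]
    - [0.03, -0.03, 0]
    - [0.03, -0.03, 0]
    - [0.02, -0.02, 0]
    - [0, 0, 0]
  claw: [0.062, 0.062, 0.062, 0.062, 0.062, 0.062, 0.062, 0.062]

```text
t: 64.85
eef_pos: [383.8, -282.6, 204.7]
eef_rot: [[-0.999, 0.038, 0.001], [0.038, 0.999, -0.001], [-0.001, -0.001, -1.0]]
wrist_force: [0.4, -0.5, -0.1]
finger_gap: 0.729
finger_force: 0.0
```

Run:
```python
from h import *
s=state();print(s['t'],np.round(s['eef_pos'],1),np.round(s['wrist_force'],1))
im,d=get_image('top');k,e=cam('top');W=cloud(k,e,d)
for n,x0,y0 in (('ruby',571.3,-103),('silver',574.4,15)):
    m=(abs(W[...,0]-x0)<35)&(abs(W[...,1]-y0)<35)&(W[...,2]>98)&(W[...,2]<115);print(n,np.round(W[m].mean(0),1) if m.any() else None)
for x0,y0 in ((463,40),(463,-10),(463,-130),(500,60)):
    b=W[(abs(W[...,0]-x0)<8)&(abs(W[...,1]-y0)<6)&(W[...,2]<120)&(W[...,2]>20)];print(x0,y0,np.median(b[:,2]) if len(b) else '-')
si,_=get_image('side')
a=cv2.resize(im[140:260,170:460],None,fx=2.7,fy=2.7);b=cv2.resize(si[170:290,200:490],None,fx=2.7,fy=2.7)[:270]
cv2.imwrite('pics/f.png',cv2.cvtColor(np.vstack([a,b]),cv2.COLOR_RGB2BGR))
```

```text
64.85 [ 383.8 -282.6  204.7] [ 0.4 -0.5 -0.1]
ruby [ 570.  -103.9  102.8]
silver [571.8  13.6 102.8]
463 40 39.120178428138225
463 -10 40.31722818817395
463 -130 39.76412908657715
500 60 40.320871516001034
```

View pics/f.png

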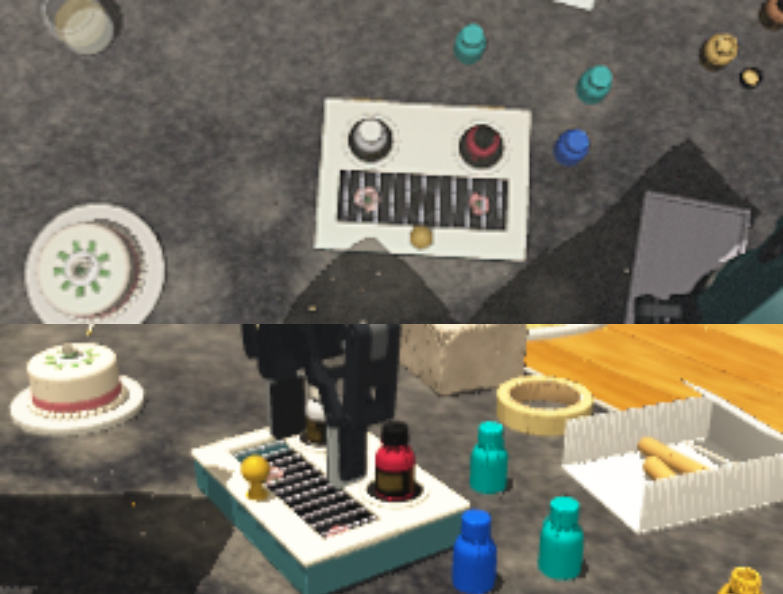

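The top view shows the lid shut, with silver at (370,137) and ruby at (482,142) upright in their rings. The pink roses are in place at (366,198) and (480,203), and the cream rose is on the dab at (82,268). The side view agrees, with the rose upright at (70,350).

```bash
python3 -c "
from rig import *
print(hand_in())"
```

```text
the job is handed in; nothing more can be done
None
```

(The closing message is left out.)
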